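# Tilt one desk screen to match its neighbour

## Task

Two small identical screens stand side by side under the desk shelf. Tilt the one that stands nearly upright back until it has the same slope as the other; its stiff hinge springs back some degrees when you let go, so check that it keeps that slope by itself. Press gently, leave the other screen as it is, and do not knock the shelf or the things standing about.

Things in the scene. Friction and masses are not known exactly. Their poses are not given: they have to be found in the camera images.
- screen_a: the screen to be tilted: thin black panel 170 wide, 150 high, 9 thick, dark grey face towards the robot. Origin mid hinge axis, 26 above the table. Own z runs up the panel (which spans 13 to 163 along it), x is its normal, away from the robot (front face at -5), y along the hinge. Starts within 0.15 rad of upright, leans back (top away from the robot) to about 1 rad
- screen_b: the other screen, same make and same axes, already leaning back 0.35 to 0.65 rad: the slope to be matched. It is to stay as it is. The two stand parallel, 210 apart between centres along y, either one may be the left one.
- top_a (a point): middle of screen_a's top edge, 163 from the hinge axis. Pressed near here the stiff hinge yields at about 5 to 7 N and holds where it is left, but the panel is springy on it: it first gives 5 to 10 degrees without the hinge turning and springs back by about as much when released. The stand does not slide
- top_b (a point): middle of the top edge of screen_b, 163 from the hinge axis
- stand_a: fixed stand of screen_a: aluminium foot plate 130 (x) by 110 (y), 9 high, from 50 before to 80 behind the hinge; origin on the table under the middle of the hinge axis, x points away from the robot
- stand_b: fixed stand of screen_b, the same
- shelf: fixed pale wooden shelf over both screens: board 240 deep (x), 500 wide (y), underside 360, top 378 above the table, 16 thick side panels at its ends. Origin on the table under its middle, x away from the robot, parallel to the screens' normals in plan. Its front edge is about 20 nearer the robot than the hinges: no room for an upright hand. Speaker, tape and keys on top
- glue_stick: white glue stick with dark cap standing upright before the screens, 28 across, 92 high, origin under its foot; leave standing
- pen_cup: dark brown cup, 74 across, 91 high, right of the shelf, origin under its foot; leave standing
- marker: slate-coloured marker lying before the screens, 131 long, 18 thick; leave alone
Mind the look-alikes: they are no part of the job. What is shaped like the stand_a but red or yellow is not meant.

How it is judged (in metres and radians):
At the end, for the whole second after the job is handed in: both screens have the same slope within 0.06 rad (3.5 degrees), screen_a let go and at rest (angle between the z axis of screen_a and the z axis of screen_b, either way round below 0.06 rad and contact force between anything else and screen_a below 0.2 N and angular speed of screen_a below 0.05 rad/s); the robot touches nothing.
It fails at once if the other screen was moved (its top edge by more than 8 mm) (distance of top_b from where it was at the start of the episode above 0.008 m).
It fails at once if the screen was pressed with more than 30 N (contact force between anything else and screen_a above 30 N).
It fails at once if the shelf was knocked (more than 10 N) (contact force between any of the arm, the fingers and shelf above 10 N).
It fails at once if glue stick, cup or marker was shifted by more than 3 cm or tipped (distance of any of glue_stick, pen_cup, marker from where it was at the start of the episode above 0.03 m or angle between any of glue_stick, pen_cup's own z axis and vertical above 0.5 rad).
It also fails if it takes over 48 s, if anything falls off the work surface, if the arm or the gripper's body presses on something with over 40 N, if the wrist force passes 120 N, or if a joint passes its speed limit or range.

## Robot

A 7-joint arm with a two-finger parallel gripper is mounted at the origin on the work surface; the furniture and walls round the work are solid. World frame = base frame: x ahead of the robot, y to its left, z up, the work surface at z = 0. Lengths are in m, angles in degrees, forces in N, time in s.
With the tool pointing down it reaches from about 0.425 to 0.95 m from the base axis. Payload 4.7 kg.
Tool frame: the origin (TCP) lies midway between the tips of the shut fingers; the grasp point (between the pads) lies 19 mm behind it (manip.grasp_offset is the x of the grasp point in the tool frame, in m); x points along the fingers, z is the direction in which the jaws open and shut, and the axes are right-handed (so a half turn about x gives the same grasp; the last joint's range is limited). The gripper opens to 87 mm and grips with 3 to 60 N. Pads are 19 mm wide; open, the fingers measure 117 mm over their backs; the gripper's body (75 mm by 190 mm) begins 51 mm behind the grasp point.
Start: joints at [62.286, 26.849, -2.785, 87.806, 1.381, 65.374, -4.715], TCP at [0.297, -0.606, 0.223] pointing down, gripper open.
Joint ranges: [-148.3, 148.3], [-19.14, 114.17], [-79.39, 73.82], [5.75, 140.21], [-59.74, 239.74], [12.07, 113.84], [-152.46, 152.46]. Speed limits (degrees/s): [147.25, 147.25, 180, 180, 180, 180, 180].

## Interface

Orientations are given as a 3x3 rotation matrix whose columns are the frame's x, y, z axes.
In Python, from rig import manip gives the robot as it stands.
- The arm moves only by the tool apply_moves, never from a script. Its argument "commands" is a list of rows, each a list of 6 numbers: the shift along the world's x, y, z normalised to -1 to 1, where 1 is 0.15 m, then the turn, a rotation vector about the world's x, y, z normalised to -1 to 1, where 1 is 45 degrees. In form: [[dx, dy, dz, wx, wy, wz], ...]. A call has 1 to 8 rows; each row is the pose to reach, as a shift and turn from the pose commanded when the call began; what a row does not reach only later rows make up. A row lasts 1/8 s, in which the tool goes at most 62.5 mm and 10.7 degrees, less where a joint would pass 70% of its speed; a pose out of reach is approached as far as the arm can. A call with a number of a shift or a turn outside -1 to 1 is refused whole. A call with a gripper value outside its range is refused whole. "gripper" is the closure, from 0 (fully open) to 1 (shut), set as the call begins (left out, the last holds). The fingers move at their own pace and stop on an object; "newtons" is the grip in N (left out, the last holds). Time passes only in rows, so rows that repeat a pose let the fingers close. It gives the time, the measured TCP pose, the force and the opening at its end, in the units of the state.
- manip.state(): the state, without advancing time (a new reading comes with each control period).
- manip.grab_frame(name): name is "side" or "top" or "wrist"; returns a dict with "pixels" (400x640x3 uint8, red, green, blue), "K" (3x3 intrinsics, pixels), "R" (3x3) and "t" (3): a world point X has camera coordinates R X + t; the wrist camera has in their place "tool_from_camera" (4x4, takes a point from camera to tool coordinates, whose origin is the TCP and whose axes are the tool frame's). Camera axes: x right, y down, z forward; pixel columns grow to the right and rows downward; lengths in m; the calibration is good to about 2 mm. A picture is of the moment at which its call begins: read the wrist's pose just before it. There is no depth.
- manip.close_job(): hands the job in, once; it reports no verdict.
The state is a dict: "t": time; "q": joint angles; "qvel": joint speeds; "tau": joint torques, N m; "tool_pos": TCP position; "tool_rot": TCP orientation; "wrist_force": force on the tool from outside, world axes, zero at the start; "ft_torque": the same for the moment, N m; "grip_width": opening from 0.0 (shut) to 1.0 (fully open).
Only numpy, scipy, OpenCV 4.12 (cv2) and the standard library are available. Lean on these libraries where they do the work, as an engineer would, in place of code of your own. Each camera call takes 0.05 s, during which the arm holds its last target.

## Working session

There is one attempt and no reset: what is moved stays moved. The work goes in short steps, Python scripts to look and compute and a tool call to move; the robot and the scene stay as the last step left them, time stands still between calls to the robot, and variables do not carry over. Pictures are saved under pics/ and viewed, and the job is handed in when it is done.

Besides the shell and the picture viewer there is one more tool, called after "Call:" as a command line: name --pt "numbers of a row" for each row, then --argument value for the rest. apply_moves: Moves the arm, as the interface text tells. Scaled input: -1 to 1 covers 0.15 m each way for a shift and 45 degrees each way for a turn. Its arguments: {"type":"object","properties":{"commands":{"type":"array"},"gripper":{"type":"number"},"newtons":{"type":"number"}},"required":["commands"]}

```bash
mkdir -p pics; ls; python3 - <<'E'
from rig import manip
import cv2,numpy as np
s=manip.state(); print(s)
for n in ["side","top","wrist"]:
    f=manip.grab_frame(n); cv2.imwrite(f"pics/{n}0.png",f["pixels"][:,:,::-1])
    np.savez(f"pics/{n}0.npz",**f)
    print(n,f["K"].tolist(),{k:np.round(f[k],4).tolist() for k in f if k not in("pixels","K")})
E
```

```text
pics
{'t': 0.0, 'q': array([62.28819366, 26.89828374, -2.78384732, 87.87392853,  1.38239499,
       65.3770439 , -4.71490879]), 'qvel': array([ 0.06764647,  0.00030919, -0.09428181, -0.0857301 , -0.04378998,
        0.04588959,  0.06545585]), 'tau': array([-3.05567464e-04, -5.07975841e+01, -8.10166472e-02, -2.36157811e+01,
       -6.11951714e-02,  3.80252057e-02,  1.91636186e-04]), 'tool_pos': array([ 0.29622003, -0.6058467 ,  0.22148643]), 'tool_rot': array([[-9.79242865e-04,  8.98345464e-01,  4.39288594e-01],
       [ 1.76497624e-03,  4.39289673e-01, -8.98343736e-01],
       [-9.99997963e-01, -1.04362761e-04, -2.01572968e-03]]), 'wrist_force': array([ 0.09745511,  0.05464773, -0.50089165]), 'ft_torque': array([0.04236271, 0.00973488, 0.04221563]), 'grip_width': 0.9985797320643587}
side [[360.9768020541602, 0.0, 320.1916368368013], [0.0, 360.9768020541602, 199.63060907919362], [0.0, 0.0, 1.0]] {'R': [[-0.9242, -0.3814, -0.0187], [-0.1733, 0.4626, -0.8695], [0.3402, -0.8004, -0.4937]], 't': [0.4405, 0.1774, 0.9814]}
top [[502.6831390755363, 0.0, 325.6700536734746], [0.0, 502.6831390755363, 196.75564457860435], [0.0, 0.0, 1.0]] {'R': [[-0.05, -0.9988, -0.0003], [-0.9579, 0.048, -0.2829], [0.2826, -0.0138, -0.9591]], 't': [0.0253, 0.4968, 1.2227]}
wrist [[328.4517693754452, 0.0, 326.12271742382956], [0.0, 328.4517693754452, 201.00917336639117], [0.0, 0.0, 1.0]] {'tool_from_camera': [[-0.0002, -0.2833, 0.959, -0.1626], [0.0005, -0.959, -0.2833, 0.0779], [1.0, 0.0004, 0.0003, 0.0004], [0.0, 0.0, 0.0, 1.0]]}
```

View pics/side0.png

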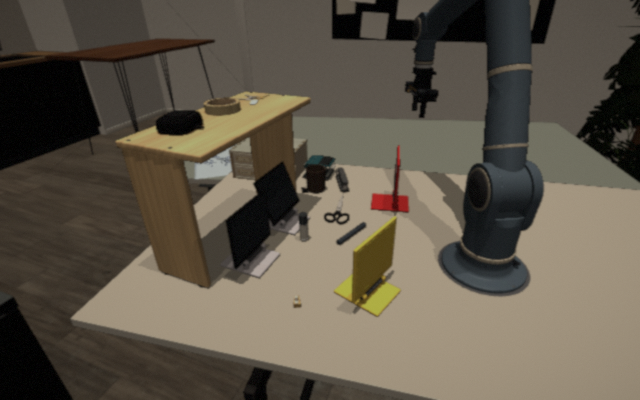

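View pics/top0.png

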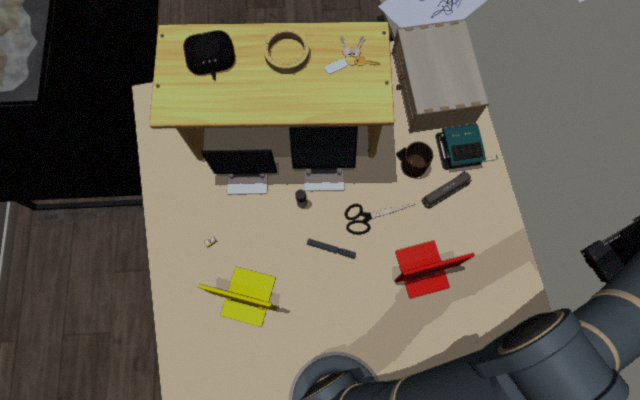

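View pics/wrist0.png

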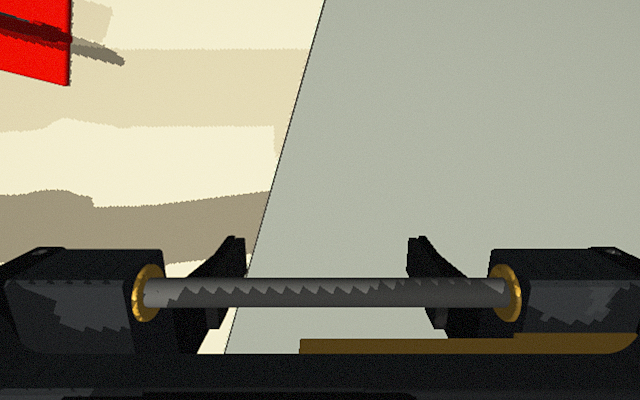

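The top view shows two black screens under the shelf. The left one at (241,160) looks nearly upright and the right one at (323,148) leans back. The look-alikes are yellow at (240,297) and red at (432,270). I'll check this in close crops.

```bash
python3 - <<'E'
import cv2,numpy as np
t=cv2.imread("pics/top0.png")[110:220,190:370]; cv2.imwrite("pics/t1.png",cv2.resize(cv2.convertScaleAbs(t,alpha=1.6,beta=30),None,fx=4.4,fy=4.4,interpolation=cv2.INTER_CUBIC))
t=cv2.imread("pics/side0.png")[150:285,215:335]; cv2.imwrite("pics/s1.png",cv2.resize(cv2.convertScaleAbs(t,alpha=1.6,beta=30),None,fx=4.4,fy=4.4,interpolation=cv2.INTER_CUBIC))
E
```

```text
(no output)
```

View pics/t1.png

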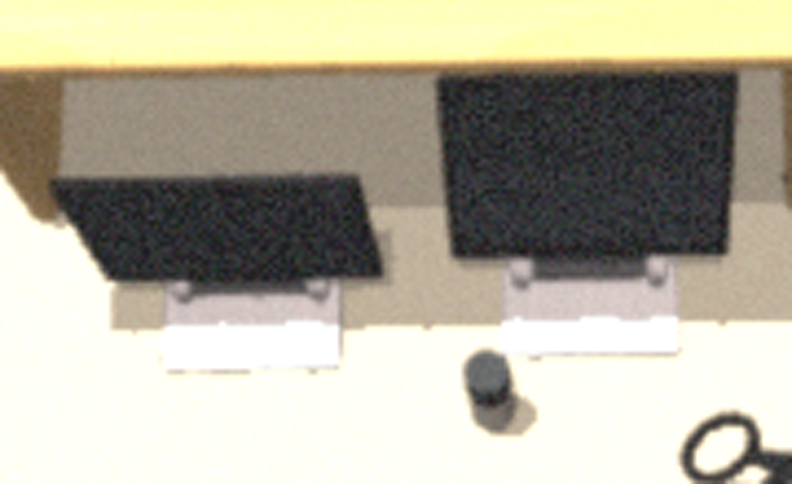

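View pics/s1.png

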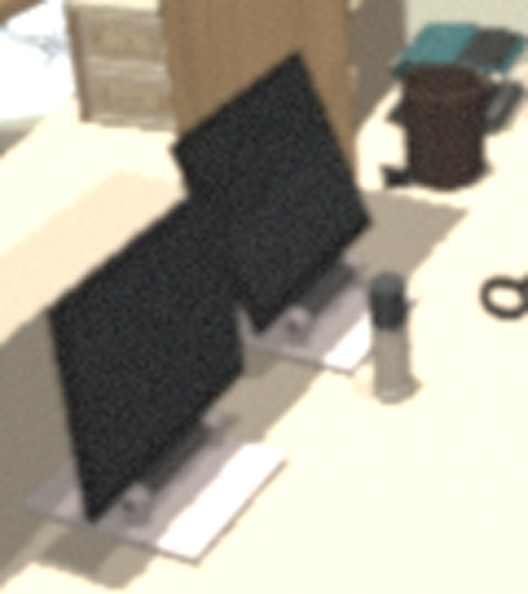

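Left (+y) is screen_a, nearly upright, and right is screen_b, leaning back. The glue stick sits at top-view pixel (301,198), in front of and between the two. Next I'll fit a model to the corners.

```bash
cat > h.py <<'E'
import numpy as np,cv2
from scipy.optimize import least_squares
def proj(f,X):
    c=X@f["R"].T+f["t"]; p=c@f["K"].T; return p[:,:2]/p[:,2:]
def panel(h,yaw,tilt):
    c,s=np.cos(yaw),np.sin(yaw); ex=np.array([c,s,0]);ey=np.array([-s,c,0]);ez=np.array([0,0,1.])
    n=ex*np.cos(tilt)-ez*np.sin(tilt); u=ex*np.sin(tilt)+ez*np.cos(tilt)
    o=np.array([h[0],h[1],0.026])
    return np.array([o+n*a+u*b+ey*d for a in(-.005,.004) for b in(.013,.163) for d in(.085,-.085)])
def foot(h,yaw):
    c,s=np.cos(yaw),np.sin(yaw); ex=np.array([c,s,0]);ey=np.array([-s,c,0])
    o=np.array([h[0],h[1],0])
    return np.array([o-.05*ex+ey*d+[0,0,z] for d in(.055,-.055) for z in (0,.009)])
def near(m,pts):
    return np.concatenate([ (lambda d:d[np.argmin((d**2).sum(1))])(m-p) for p in pts])
E
cat > fit.py <<'E'
from h import *
T=np.load("pics/top0.npz");S=np.load("pics/side0.npz")
t=lambda *p: np.array(p)/4.4+[190,110]-0.39
s=lambda *p: np.array(p)/4.4+[215,150]-0.39
tA=t((54,180),(357,176),(110,278),(381,276)); tB=t((438,76),(738,72),(455,256),(727,253))
sA=s((52,312),(90,520),(242,370)); sB=s((298,55),(173,150),(370,220),(260,332))
tfA=t((167,369),(338,370)); tfB=t((502,350),(678,352))
sfA=s((195,560),(285,460)); sfB=s((355,370),)
def res(p):
    ey=np.array([-np.sin(p[2]),np.cos(p[2])]); hA=p[:2]; hB=hA-.21*ey
    A,B=panel(hA,p[2],p[3]),panel(hB,p[2],p[4]);
    FA,FB=foot(hA,p[2]),foot(hB,p[2])
    return np.concatenate([near(proj(T,A),tA),near(proj(T,B),tB),near(proj(S,A),sA),near(proj(S,B),sB),near(proj(T,FA),tfA),near(proj(T,FB),tfB),near(proj(S,FA),sfA),near(proj(S,FB),sfB)])
best=None
for x0 in (.65,.7,.75,.8):
  for tb in (.35,.6):
    r=least_squares(res,[x0,.2,0.,.0,tb],loss="soft_l1")
    if best is None or r.cost<best.cost: best=r
print(best.cost,best.x); print(np.round(res(best.x).reshape(-1,2),1).tolist())
E
python3 fit.py
```

```text
11.070900805753334 [ 0.59036338  0.21076218 -0.03308333  0.02511779  0.37236925]
[[-1.3, 0.4], [0.8, 0.2], [-0.7, 0.2], [1.1, -0.4], [-0.4, 0.3], [0.5, 0.1], [-0.7, -0.4], [0.5, -0.7], [-0.7, -0.9], [0.5, 1.4], [0.5, 0.2], [-0.2, -1.4], [-0.8, -1.2], [0.3, 1.3], [-0.4, 1.5], [-0.4, -0.3], [1.1, -1.2], [0.3, 1.8], [0.8, 0.7], [-0.4, 1.3], [0.0, -0.0], [0.2, -0.5]]
```

```bash
cat > rot.py <<'E'
import numpy as np,sys
from scipy.spatial.transform import Rotation as Ro
from rig import manip
def target(pitch,yaw):
    p,y=np.radians([pitch,yaw]); x=np.array([np.cos(p)*np.cos(y),np.cos(p)*np.sin(y),-np.sin(p)])
    z=np.array([np.sin(y),-np.cos(y),0]); return np.column_stack([x,np.cross(z,x),z])
def need(pos,pitch,yaw):
    s=manip.state(); R=s["tool_rot"]
    w=Ro.from_matrix(target(pitch,yaw)@R.T).as_rotvec(degrees=True)
    print("t",s["t"],"pos",s["tool_pos"].round(4),"q",s["q"].round(1),"F",s["wrist_force"].round(2))
    x=R[:,0]; print("pitch",np.degrees(np.arcsin(-x[2])).round(1),"yaw",np.degrees(np.arctan2(-R[0,2]*-1,-R[1,2])).round(1))
    print("shift",((np.array(pos)-s["tool_pos"])/.15).round(3),"turn",(w/45).round(3))
if __name__=="__main__": need([float(a) for a in sys.argv[1:4]],float(sys.argv[4]),float(sys.argv[5]))
E
python3 rot.py .42 .15 .40 70 0
python3 - <<'E'
from h import *
T=np.load("pics/top0.npz")
def ray(u,v,z):
    d=T["R"].T@np.linalg.inv(T["K"])@[u,v,1]; c=-T["R"].T@T["t"]; return (c+d*(z-c[2])/d[2]).round(3)
for n,u,v,z in [("glue",301,195,.09),("redtop",395,280,.18),("redtopR",473,257,.18),("yelR",277,307,.18),("shelfL",155,124,.378),("shelfR",392,124,.378),("cup",417,152,.09),("marker",331,249,.01)]: print(n,ray(u,v,z))
E
```

```text
t 0.15 pos [ 0.2963 -0.606   0.2217] q [62.3 26.9 -2.8 87.9  1.4 65.4 -4.7] F [0.51 0.72 0.15]
pitch 89.9 yaw 26.1
shift [0.825 5.04  1.188] turn [ 0.099 -0.437 -0.574]
glue [0.5   0.063 0.09 ]
redtop [ 0.264 -0.143  0.18 ]
redtopR [ 0.306 -0.325  0.18 ]
yelR [0.218 0.122 0.18 ]
shelfL [0.578 0.343 0.378]
shelfR [ 0.554 -0.137  0.378]
cup [ 0.602 -0.243  0.09 ]
marker [ 0.372 -0.007  0.01 ]
```

Call:
apply_moves --pt "0.1 0.2 0.5 0 0 -0.1" --pt "0.4 0.6 0.9 0 0 -0.3" --pt "0.7 1 1 0 0 -0.5" --pt "0.7 1 1 0 0 -0.58" --gripper 1

```text
t: 0.65
tool_pos: [0.4024, -0.4548, 0.3735]
tool_rot: [[0.0, 1.0, -0.004], [-0.0, -0.004, -1.0], [-1.0, 0.0, 0.0]]
wrist_force: [0.6, 0.5, 0.4]
grip_width: 0.63
```

Call:
apply_moves --pt "0.2 0.4 0.1 0 0 0" --pt "0.3 0.8 0.2 0 0 0" --pt "0.3 1 0.2 0 0 0"

```text
t: 1.02
tool_pos: [0.4484, -0.3027, 0.4036]
tool_rot: [[0.002, 1.0, 0.004], [-0.0, 0.004, -1.0], [-1.0, 0.002, 0.0]]
wrist_force: [0.6, -0.3, 0.3]
grip_width: 0.29
```

Call:
apply_moves --pt "0.1 0.4 0 0 0 0" --pt "0.2 0.8 0 0 0 0" --pt "0.2 1 0 0 0 0"

```text
t: 1.4
tool_pos: [0.4772, -0.1521, 0.4025]
tool_rot: [[0.0, 1.0, 0.005], [0.001, 0.005, -1.0], [-1.0, 0.0, -0.001]]
wrist_force: [-0.1, 0.3, 0.3]
grip_width: 0.02
```

Call:
apply_moves --pt "0 0.4 0 0 0 0" --pt "0 0.8 0 0 0 0" --pt "0 1 0 0 0 0"

```text
t: 1.78
tool_pos: [0.4759, -0.0026, 0.4027]
tool_rot: [[0.0, 1.0, 0.004], [0.0, 0.004, -1.0], [-1.0, 0.0, -0.0]]
wrist_force: [0.2, -0.7, 0.3]
grip_width: 0.008
```

Call:
apply_moves --pt "0 0.4 -0.1 0 -0.2 0" --pt "0 0.8 -0.2 0 -0.4 0" --pt "0 1 -0.3 0 -0.6 0" --pt "0 1 -0.3 0 -0.7 0" --pt "0 1 -0.3 0 -0.7 0"

```text
t: 2.4
tool_pos: [0.4749, 0.1436, 0.3568]
tool_rot: [[0.521, 0.853, 0.0], [-0.001, 0.001, -1.0], [-0.853, 0.521, 0.002]]
wrist_force: [1.1, 0.1, -0.2]
grip_width: 0.006
```

```bash
python3 rot.py .5 .2 .3 50 -10
python3 - <<'E'
from rig import manip
import cv2,numpy as np
for n in ["side","wrist"]:
    f=manip.grab_frame(n); cv2.imwrite(f"pics/{n}1.png",f["pixels"][:,:,::-1])
E
```

```text
t 2.4 pos [0.4749 0.1436 0.3568] q [   9.2  -10.2  -34.3  118.5   11.5   42.  -122.7] F [ 1.1   0.05 -0.21]
pitch 58.6 yaw 0.0
shift [ 0.167  0.376 -0.378] turn [-0.014 -0.19  -0.222]
```

View pics/side1.png

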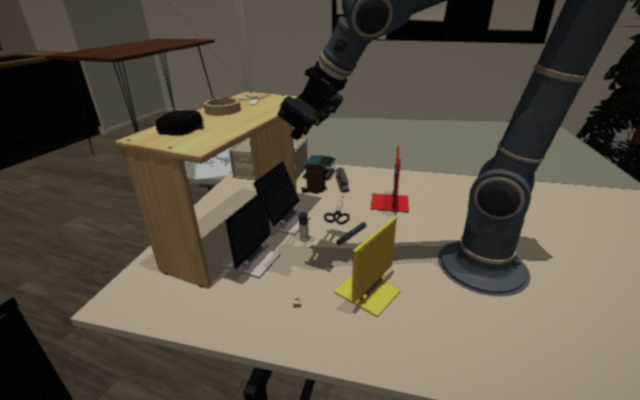

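View pics/wrist1.png

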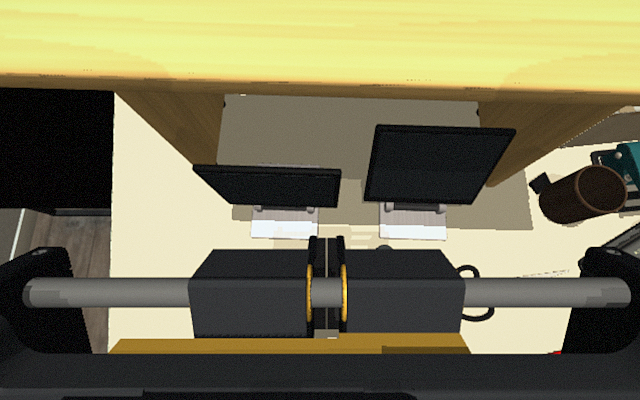

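Call:
apply_moves --pt "0.05 0.2 -0.3 0 -0.1 0" --pt "0.1 0.35 -0.6 0 -0.2 0" --pt "0.15 0.43 -0.9 0 -0.2 0" --pt "0.15 0.43 -0.9 0 -0.2 0"

```text
t: 3.0
tool_pos: [0.4757, 0.1849, 0.2615]
tool_rot: [[0.648, 0.762, 0.011], [0.021, -0.003, -1.0], [-0.762, 0.648, -0.018]]
wrist_force: [-36.0, 46.0, -26.8]
grip_width: 0.001
```

```bash
python3 rot.py .56 .21 .155 50 0
```

```text
t 3.0 pos [0.4757 0.1849 0.2615] q [  49.3   -8.6  -79.4  130.    35.1   19.3 -152.5] F [-36.02  46.05 -26.82]
pitch 49.6 yaw 0.6
shift [ 0.562  0.168 -0.71 ] turn [-0.023  0.008 -0.014]
```

```bash
python3 - <<'E'
from rig import manip
import cv2,numpy as np
f=manip.grab_frame("side"); cv2.imwrite("pics/side2.png",f["pixels"][:,:,::-1])
s=manip.state(); print({k:np.round(s[k],3) for k in("t","q","qvel","tau","tool_pos","wrist_force","ft_torque")})
E
```

```text
{'t': np.float64(3.05), 'q': array([  50.007,   -8.661,  -78.96 ,  130.424,   35.2  ,   19.393,
       -152.317]), 'qvel': array([-6.39 ,  1.902,  3.076, -0.587, -2.874, 11.394, -0.262]), 'tau': array([ -9.673,  -5.396, -10.112, -28.464,   0.394,  -3.638,  -0.414]), 'tool_pos': array([0.476, 0.172, 0.258]), 'wrist_force': array([ 1.649, -6.607, -1.919]), 'ft_torque': array([-0.36 ,  0.897, -0.397])}
```

View pics/side2.png

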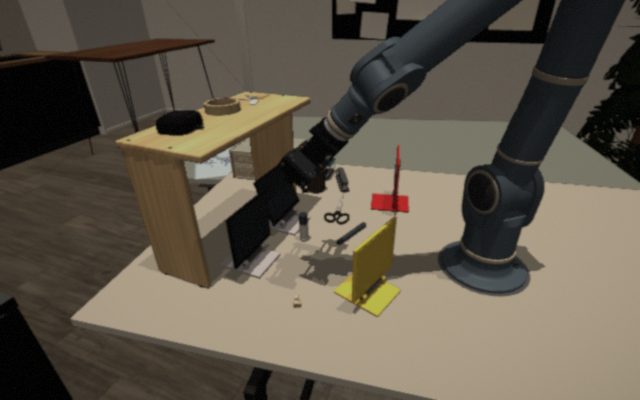

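```bash
cat > fk.py <<'E'
import numpy as np,itertools
from scipy.spatial.transform import Rotation as Ro
from scipy.optimize import least_squares
def rz(a):return Ro.from_euler("z",a,degrees=True).as_matrix()
def ry(a):return Ro.from_euler("y",a,degrees=True).as_matrix()
C=np.array([[0,1,0],[0,0,1],[1,0,0.]]) # tool x = flange z
def fk(q,p,sg,full=False):
    h,a1,L1,a2,L2,d,o1,o3,o5,o7,a3=p
    A=rz(sg[0]*q[0]+o1)@ry(q[1]); E=np.array([0,0,h])+A@[a1,0,L1]
    B=A@rz(sg[1]*q[2]+o3)@ry(q[3]); W=E+B@[a2,0,L2]
    D=B@rz(sg[2]*q[4]+o5)@ry(q[5]); Fm=D@rz(sg[3]*q[6]+o7)
    T=W+D@[a3,0,d]
    if full: return T,Fm@C,E,W
    return T,Fm@C
data=[([62.288,26.898,-2.784,87.874,1.382,65.377,-4.715],[.29622,-.60585,.22149],[[-.00098,.89835,.43929],[.00176,.43929,-.89834],[-1,-.0001,-.002]]),
([9.2,-10.2,-34.3,118.5,11.5,42.0,-122.7],[.4749,.1436,.3568],[[.521,.853,0],[-.001,.001,-1],[-.853,.521,.002]]),
([49.3,-8.6,-79.4,130.,35.1,19.3,-152.5],[.4757,.1849,.2615],[[.648,.762,.011],[.021,-.003,-1],[-.762,.648,-.018]])]
if __name__=="__main__":
  out=[]
  def run(sg,x0):
    def res(p):
        r=[]
        for q,x,R in data:
            T,F=fk(np.array(q),p,sg); r+=list((T-x)*10)+list((F-np.array(R)).ravel())
        r+=list(1e-3*np.array([p[1],p[3],p[10]])*10)
        return r
    return least_squares(res,x0)
  for sg in itertools.product([1,-1],repeat=4):
    for o1 in (0,-126):
     for o3 in (0,180):
      for o5 in (0,180):
       for o7 in (0,90,180,270):
        r=run(sg,[.3,0,.45,0,.45,.3,o1,o3,o5,o7,0]); out.append((r.cost,sg,r.x))
  out.sort(key=lambda a:a[0])
  for o in out[:6]: print(round(o[0],5),o[1],o[2].round(3).tolist())
E
python3 fk.py
```

```text
0.0052 (-1, -1, -1, -1) [0.217, -0.002, 0.527, 0.008, 0.459, 0.27, 3.076, -8.896, 3.006, 82.738, -0.024]
0.0052 (-1, -1, -1, -1) [0.217, -0.002, 0.527, 0.008, 0.459, 0.27, 3.076, -8.895, 3.006, 442.738, -0.024]
0.0052 (-1, -1, -1, -1) [0.217, -0.002, 0.527, 0.008, 0.459, 0.27, 3.076, -8.896, 3.006, 82.738, -0.024]
0.0052 (-1, -1, -1, -1) [0.217, -0.002, 0.527, 0.008, 0.459, 0.27, 3.076, -8.895, 3.006, 82.738, -0.024]
0.0052 (-1, -1, -1, -1) [0.217, -0.002, 0.527, 0.008, 0.459, 0.27, 3.076, -8.895, 3.006, 82.738, -0.024]
0.0052 (-1, -1, -1, -1) [0.217, -0.002, 0.527, 0.008, 0.459, 0.27, 3.077, -8.896, 3.006, 82.738, -0.024]
```

```bash
cat > fk2.py <<'E'
from fk import *
from rig import manip
s=manip.state(); data.append((s["q"],s["tool_pos"],s["tool_rot"]))
sg=(-1,)*4
def mk(v): h,a1,L1,a2,L2,d,a3=v; return [h,a1,L1,a2,L2,d,0,0,0,90,a3]
def res(v):
    r=[]
    for q,x,R in data:
        T,F=fk(np.array(q),mk(v),sg); r+=list((T-np.array(x))*10)+list((F-np.array(R)).ravel())
    return r+list(np.array(v)[[1,3,6]]*.03)
r=least_squares(res,[.3,0,.45,0,.45,.3,0]); print(r.cost,r.x.round(4)); print(np.array(r.fun[:48]).reshape(-1,12).round(3))
np.save("fk.npy",mk(r.x))
E
python3 fk2.py
```

```text
0.11855386270348554 [ 0.1443  0.0485  0.5138 -0.0716  0.4113  0.2591  0.0071]
[[ 0.331  0.207 -0.071  0.    -0.    -0.     0.     0.    -0.     0.
   0.    -0.   ]
 [-0.11   0.239  0.043  0.001  0.     0.001 -0.001  0.001  0.    -0.
   0.001  0.001]
 [ 0.032 -0.059  0.013 -0.    -0.    -0.     0.    -0.001  0.     0.
  -0.    -0.001]
 [ 0.039 -0.048  0.015 -0.     0.    -0.     0.    -0.     0.     0.
  -0.    -0.   ]]
```

```bash
cat > fk3.py <<'E'
import numpy as np,os,pickle
from fk import rz,ry,C,data
from scipy.optimize import least_squares
def fk(q,v,full=False):
    h,b0,a1,b1,L1,a2,b2,L2,a3,b3,d,x5=v
    q1,q2,q3,q4,q5,q6,q7=q
    A0=rz(-q1);A=A0@ry(q2);S=A0@[0,b0,h]
    A3=A@rz(-q3); E=S+A3@[a1,b1,L1]
    B=A3@ry(q4); B5=B@rz(-q5); W=E+B@[a2,0,0]+B5@[x5,b2,L2]
    D=B5@ry(q6); T=W+D@[a3,b3,d]
    return T,D@rz(-q7+90)@C,E,W
def load():
    D=list(data)
    if os.path.exists("st.pkl"): D+=pickle.load(open("st.pkl","rb"))
    return D
def add():
    from rig import manip
    s=manip.state(); L=pickle.load(open("st.pkl","rb")) if os.path.exists("st.pkl") else []
    L.append((s["q"],s["tool_pos"],s["tool_rot"])); pickle.dump(L,open("st.pkl","wb"))
def fit(show=True):
    D=load()
    def res(v):
        r=[]
        for q,x,R in D: r+=list((fk(np.array(q),v)[0]-np.array(x))*100)
        v=np.array(v); return r+list(v[[1,2,3,5,6,8,9,11]]*.3)
    r=least_squares(res,[.3,0,0,0,.45,0,0,.45,0,0,.3,0])
    if show: print(r.cost,r.x.round(4)); print((r.fun[:3*len(D)].reshape(-1,3)*10).round(1).tolist(),"mm")
    np.save("v.npy",r.x); return r.x
if __name__=="__main__": add(); fit()
E
python3 fk3.py
```

```text
8.927339637433427e-05 [ 0.2376 -0.0279  0.0025 -0.0086  0.5485 -0.0035 -0.0029  0.4702  0.0028
 -0.0029  0.3074  0.0034]
[[0.0, 0.0, -0.0], [0.0, -0.0, 0.0], [0.0, -0.1, 0.0], [-0.0, 0.1, -0.0]] mm
```

```bash
cat > ik.py <<'E'
import numpy as np
from fk3 import fk
from scipy.optimize import least_squares
from scipy.spatial.transform import Rotation as Ro
v=np.load("v.npy")
lo=np.array([-148.3,-19.14,-79.39,5.75,-59.74,12.07,-152.46]);hi=np.array([148.3,114.17,73.82,140.21,239.74,113.84,152.46])
def target(pitch,yaw,flip):
    p,y=np.radians([pitch,yaw]); x=np.array([np.cos(p)*np.cos(y),np.cos(p)*np.sin(y),-np.sin(p)])
    z=np.array([np.sin(y),-np.cos(y),0])*(-1 if flip else 1); return np.column_stack([x,np.cross(z,x),z])
def ik(pos,R,q0,m=4,w=0.002,qref=None):
    qref=q0 if qref is None else qref
    def res(q):
        T,F,_,_=fk(q,v); return np.r_[(T-pos)*100,Ro.from_matrix(F@R.T).as_rotvec(degrees=True)/2,(q-qref)*w]
    return least_squares(res,np.clip(q0,lo+m+.1,hi-m-.1),bounds=(lo+m,hi-m))
if __name__=="__main__":
  rng=np.random.default_rng(0)
  mid=np.array([0,20,0,100,60,50,0])
  for pos in ([.56,.21,.16],[.64,.21,.13]):
   for flip in (0,1):
    for pitch in (40,50,60):
     for yaw in (-20,0,20,40):
      best=None
      for k in range(8):
        r=ik(np.array(pos),target(pitch,yaw,flip),rng.uniform(lo+6,hi-6),qref=mid)
        e=np.abs(r.fun[:6]).max()
        if best is None or r.cost<best[0]: best=(r.cost,e,r.x)
      print(pos,flip,pitch,yaw,"err",round(best[1],2),best[2].round(0), "elbow",fk(best[2],v)[2].round(2))
E
timeout 500 python3 ik.py
```

```text
[0.56, 0.21, 0.16] 0 40 -20 err 0.0 [-29.  22. -20. 127.  86.  52. 133.] elbow [0.2  0.07 0.75]
[0.56, 0.21, 0.16] 0 40 0 err 0.0 [-31.  16.  -9. 135. 113.  34. 127.] elbow [0.15 0.05 0.76]
[0.56, 0.21, 0.16] 0 40 20 err 0.02 [ 19.  23. -53. 136. 137.  31. 136.] elbow [ 0.2  -0.1   0.74]
[0.56, 0.21, 0.16] 0 40 40 err 0.0 [  8.  18. -24. 134. 222.  21.  72.] elbow [ 0.17 -0.06  0.76]
[0.56, 0.21, 0.16] 0 50 -20 err 0.0 [-13.  22. -35. 123.  75.  49. 148.] elbow [0.21 0.01 0.75]
[0.56, 0.21, 0.16] 0 50 0 err 0.45 [-57.  15.  24. 132.  91.  16. 148.] elbow [0.11 0.09 0.77]
[0.56, 0.21, 0.16] 0 50 20 err 0.81 [  5.  16. -36. 132. 120.  16. 148.] elbow [ 0.16 -0.05  0.76]
[0.56, 0.21, 0.16] 0 50 40 err 1.92 [-13.  15.  -4. 133. 236.  16.  53.] elbow [ 0.15 -0.    0.77]
[0.56, 0.21, 0.16] 0 60 -20 err 0.0 [ -86.   29.   65.  121.   -8.   25. -133.] elbow [0.05 0.26 0.72]
[0.56, 0.21, 0.16] 0 60 0 err 0.0 [ -72.   18.   47.  125.    4.   16. -123.] elbow [0.08 0.14 0.76]
[0.56, 0.21, 0.16] 0 60 20 err 0.01 [  -5.   15.  -24.  124.   37.   16. -130.] elbow [ 0.15 -0.02  0.77]
[0.56, 0.21, 0
[... 2887 characters left out ...]
] elbow [0.24 0.07 0.73]
[0.64, 0.21, 0.13] 1 50 0 err 0.0 [-13.  24. -21. 122.  93.  27. -24.] elbow [0.23 0.02 0.74]
[0.64, 0.21, 0.13] 1 50 20 err 0.0 [  9.  27. -38. 123. 109.  17. -14.] elbow [ 0.24 -0.07  0.73]
[0.64, 0.21, 0.13] 1 50 40 err 0.0 [ 33.  39. -63. 119.  87.  16.  37.] elbow [ 0.28 -0.22  0.66]
[0.64, 0.21, 0.13] 1 60 -20 err 0.0 [-19.  26. -18. 111.  56.  39.  -7.] elbow [0.25 0.05 0.73]
[0.64, 0.21, 0.13] 1 60 0 err 0.0 [-10.  24. -22. 115.  59.  27.  11.] elbow [0.23 0.01 0.74]
[0.64, 0.21, 0.13] 1 60 20 err 0.0 [  7.  26. -37. 115.  56.  20.  38.] elbow [ 0.24 -0.06  0.73]
[0.64, 0.21, 0.13] 1 60 40 err 0.0 [ 28.  37. -60. 113.  55.  26.  66.] elbow [ 0.28 -0.19  0.67]
```

Call:
apply_moves --pt "-0.05 -0.1 0.2 0 0.1 0" --pt "-0.1 -0.3 0.6 0 0.3 0" --pt "-0.15 -0.43 0.9 0 0.5 0" --pt "-0.15 -0.6 1 0 0.7 0" --pt "-0.15 -0.6 1 0 0.9 0" --pt "-0.15 -0.6 1 0 0.9 0"

```text
t: 3.8
tool_pos: [0.4542, 0.0929, 0.413]
tool_rot: [[-0.005, 1.0, -0.003], [0.021, -0.003, -1.0], [-1.0, -0.005, -0.021]]
wrist_force: [0.3, -0.1, -0.3]
grip_width: 0.006
```

```bash
python3 rot.py .47 .05 .45 90 0; python3 fk3.py
```

```text
t 3.8 pos [0.4542 0.0929 0.413 ] q [  17.1    1.7  -33.5   96.4   -0.3   82.1 -106.5] F [ 0.26 -0.06 -0.28]
pitch 88.8 yaw -0.2
shift [ 0.105 -0.286  0.247] turn [-0.026 -0.007  0.003]
0.00047950460518223387 [ 2.377e-01 -2.670e-02 -2.000e-04 -1.450e-02  5.535e-01 -9.000e-04
 -4.000e-04  4.672e-01 -0.000e+00 -4.000e-04  3.143e-01  6.000e-04]
[[0.0, 0.0, -0.0], [-0.0, -0.2, 0.1], [0.1, -0.0, -0.0], [-0.0, 0.1, -0.1], [0.0, 0.1, -0.0]] mm
```

Call:
apply_moves --pt "0 -0.1 0.1 0 0 0.23" --pt "0 -0.2 0.2 0 0 0.46" --pt "0 -0.3 0.2 0 0 0.69" --pt "0 -0.3 0.2 0 0 0.92" --pt "0 -0.3 0.2 0 0 1"

```text
t: 4.42
tool_pos: [0.4524, 0.0487, 0.4407]
tool_rot: [[-0.017, 0.705, 0.709], [0.011, 0.709, -0.705], [-1.0, -0.004, -0.019]]
wrist_force: [0.4, -0.7, -0.7]
grip_width: 0.007
```

Call:
apply_moves --pt "0 0 0 0 0 0.23" --pt "0 0 0 0 0 0.46" --pt "0 0 0 0 0 0.69" --pt "0 0 0 0 0 0.92" --pt "0 0 0 0 0 1"

```text
t: 5.05
tool_pos: [0.4524, 0.0489, 0.4407]
tool_rot: [[-0.018, -0.003, 1.0], [-0.004, 1.0, 0.003], [-1.0, -0.003, -0.018]]
wrist_force: [0.0, 0.0, 0.1]
grip_width: 0.007
```

Call:
apply_moves --pt "0 0 0 0 0 0.23" --pt "0 0 0 0 0 0.46" --pt "0 0 0 0 0 0.69" --pt "0 0 0 0 0 0.92" --pt "0 0 0 0 0 1"

```text
t: 5.68
tool_pos: [0.4523, 0.0489, 0.4407]
tool_rot: [[-0.009, -0.709, 0.705], [-0.015, 0.705, 0.709], [-1.0, -0.004, -0.017]]
wrist_force: [0.4, -0.3, 0.6]
grip_width: 0.005
```

Call:
apply_moves --pt "0 0 0 0 0 0.23" --pt "0 0 0 0 0 0.46" --pt "0 0 0 0 0 0.69" --pt "0 0 0 0 0 0.78" --pt "0 0 0 0 0 0.78"

```text
t: 6.3
tool_pos: [0.4522, 0.049, 0.4406]
tool_rot: [[0.002, -0.985, 0.173], [-0.017, 0.173, 0.985], [-1.0, -0.005, -0.017]]
wrist_force: [-0.5, -0.0, -0.1]
grip_width: 0.007
```

```bash
python3 rot.py .47 .05 .45 90 0; python3 fk3.py
```

```text
t 6.3 pos [0.4522 0.049  0.4406] q [ 21.    0.3 -32.8  94.3   1.1  85.6  68.2] F [-0.45 -0.04 -0.07]
pitch 89.0 yaw 170.1
shift [0.119 0.007 0.062] turn [ 0.006 -0.032 -3.779]
0.0005079748836169862 [ 2.378e-01 -2.660e-02 -2.000e-04 -1.480e-02  5.539e-01 -3.000e-04
 -4.000e-04  4.672e-01  0.000e+00 -4.000e-04  3.146e-01  2.000e-04]
[[0.0, 0.0, 0.0], [-0.0, -0.2, 0.1], [0.1, -0.0, -0.0], [-0.0, 0.1, -0.1], [0.0, 0.1, -0.0], [0.0, 0.1, -0.0]] mm
```

```bash
cat > path.py <<'E'
from ik import *
import sys
from rig import manip
q=manip.state()["q"].copy()
def go(q,p0,pi0,y0,p1,pi1,y1,n=20,pr=True):
    for k in range(1,n+1):
        a=k/n; r=ik(np.array(p0)*(1-a)+np.array(p1)*a,target(pi0*(1-a)+pi1*a,y0*(1-a)+y1*a,1),q,m=1,w=.02); 
        dq=np.abs(r.x-q).max(); q=r.x
        if k%5==0 and pr: print(round(a,2),q.round(0),"err",np.abs(r.fun[:6]).max().round(2),"dq",dq.round(1),"W",fk(q,v)[3].round(2))
    return q
if __name__=="__main__":
  for y in (0,-10,-20,-30):
    print("yaw",y)
    a=go(q,[.452,.049,.44],89,-10,[.46,.17,.33],70,y)
    a=go(a,[.46,.17,.33],70,y,[.50,.21,.2],50,y)
    a=go(a,[.50,.21,.2],50,y,[.65,.21,.13],50,y)
E
python3 path.py
```

```text
yaw 0
0.25 [ 20.  -2. -34. 100.   1.  77.  67.] err 0.0 dq 1.6 W [0.42 0.08 0.73]
0.5 [ 18.  -3. -37. 105.   2.  68.  65.] err 0.0 dq 1.6 W [0.4  0.11 0.69]
0.75 [ 16.  -4. -39. 109.   5.  60.  62.] err 0.0 dq 1.7 W [0.38 0.14 0.66]
1.0 [ 14.  -4. -43. 114.   9.  52.  57.] err 0.0 dq 1.7 W [0.35 0.17 0.63]
0.25 [ 13.  -3. -45. 118.  16.  43.  48.] err 0.0 dq 2.2 W [0.34 0.18 0.58]
0.5 [ 12.   0. -47. 123.  30.  36.  33.] err 0.01 dq 3.6 W [0.32 0.19 0.54]
0.75 [  7.   4. -47. 127.  51.  32.  10.] err 0.02 dq 5.0 W [0.31 0.2  0.49]
1.0 [  1.   9. -45. 131.  75.  33. -15.] err 0.02 dq 5.0 W [0.3  0.21 0.44]
0.25 [  0.  14. -43. 129.  82.  34. -18.] err 0.0 dq 1.1 W [0.34 0.21 0.42]
0.5 [  0.  19. -41. 126.  86.  34. -20.] err 0.0 dq 0.9 W [0.37 0.21 0.41]
0.75 [  0.  24. -39. 123.  90.  35. -20.] err 0.0 dq 0.9 W [0.41 0.21 0.39]
1.0 [  0.  28. -38. 119.  93.  35. -20.] err 0.0 dq 0.8 W [0.45 0.21 0.37]
yaw -10
0.25 [ 20.  -2. -35. 100.   1.  77.  65.] err 0.0 dq 1.6 W [0.42 0.09 0.73]
0.5 [ 18.  -3. -37. 105.   4.  69.  59.] err 0.0 dq 1.5 W [0.4  0.12 0.69]
0.75 [ 16.  -3. -41. 109. 
[... 1866 characters left out ...]
W [0.38 0.17 0.66]
1.0 [ 10.   2. -47. 110.  22.  63.  14.] err 0.01 dq 3.8 W [0.37 0.22 0.63]
0.25 [  6.   5. -48. 113.  32.  59.   3.] err 0.0 dq 2.4 W [0.35 0.25 0.58]
0.5 [  1.   8. -48. 116.  43.  58. -10.] err 0.0 dq 2.6 W [0.34 0.27 0.54]
0.75 [ -5.  13. -47. 119.  54.  59. -23.] err 0.01 dq 2.5 W [0.33 0.29 0.49]
1.0 [-11.  18. -45. 121.  64.  62. -35.] err 0.01 dq 2.3 W [0.32 0.31 0.44]
0.25 [-11.  22. -43. 119.  68.  61. -35.] err 0.0 dq 0.8 W [0.36 0.31 0.42]
0.5 [-10.  26. -41. 116.  71.  60. -35.] err 0.0 dq 0.8 W [0.4  0.31 0.41]
0.75 [-10.  30. -39. 113.  74.  60. -34.] err 0.0 dq 0.7 W [0.44 0.31 0.39]
1.0 [-10.  33. -37. 110.  76.  59. -33.] err 0.0 dq 0.7 W [0.47 0.31 0.37]
```

```bash
cat > need.py <<'E'
import sys,numpy as np
from ik import target
from scipy.spatial.transform import Rotation as Ro
from rig import manip
def info():
    s=manip.state();R=s["tool_rot"];x=R[:,0]
    print("t",round(float(s["t"]),2),"pos",s["tool_pos"].round(4),"q",s["q"].round(1),"F",s["wrist_force"].round(2),"pitch",np.degrees(np.arcsin(-x[2])).round(1),"yaw",np.degrees(np.arctan2(-R[0,2],R[1,2])).round(1))
    return s
if __name__=="__main__":
    s=info(); a=[float(x) for x in sys.argv[1:]]
    print("shift",((np.array(a[:3])-s["tool_pos"])/.15).round(3),"turn",(Ro.from_matrix(target(a[3],a[4],1)@s["tool_rot"].T).as_rotvec(degrees=True)/45).round(3))
E
python3 need.py .46 .16 .33 70 -10
```

```text
t 6.3 pos [0.4522 0.049  0.4406] q [ 21.    0.3 -32.8  94.3   1.1  85.6  68.2] F [-0.45 -0.04 -0.07] pitch 89.0 yaw -9.9
shift [ 0.052  0.74  -0.738] turn [-0.055 -0.435  0.002]
```

Call:
apply_moves --pt "0.01 0.15 -0.15 -0.01 -0.09 0" --pt "0.02 0.3 -0.3 -0.02 -0.18 0" --pt "0.03 0.45 -0.45 -0.03 -0.27 0" --pt "0.04 0.6 -0.6 -0.04 -0.35 0" --pt "0.05 0.74 -0.74 -0.05 -0.43 0" --pt "0.05 0.74 -0.74 -0.05 -0.43 0"

```text
t: 7.05
tool_pos: [0.4573, 0.1616, 0.328]
tool_rot: [[0.33, -0.929, 0.171], [-0.057, 0.161, 0.985], [-0.942, -0.334, 0.001]]
wrist_force: [0.6, -0.7, 0.1]
grip_width: 0.006
```

```bash
python3 need.py .50 .195 .22 50 -8
```

```text
t 7.05 pos [0.4573 0.1616 0.328 ] q [ 13.9  -3.1 -43.8 113.2  12.6  54.5  44. ] F [ 0.58 -0.73  0.06] pitch 70.5 yaw -9.8
shift [ 0.285  0.223 -0.72 ] turn [-0.071 -0.449  0.04 ]
```

Call:
apply_moves --pt "0.03 0.03 -0.09 -0.01 -0.06 0" --pt "0.07 0.06 -0.18 -0.02 -0.12 0.01" --pt "0.1 0.08 -0.27 -0.03 -0.18 0.01" --pt "0.14 0.11 -0.36 -0.04 -0.24 0.02" --pt "0.18 0.14 -0.45 -0.05 -0.3 0.03" --pt "0.22 0.17 -0.55 -0.06 -0.35 0.03" --pt "0.25 0.2 -0.64 -0.07 -0.4 0.04" --pt "0.28 0.22 -0.72 -0.07 -0.45 0.04"

```text
t: 8.05
tool_pos: [0.5031, 0.1924, 0.2221]
tool_rot: [[0.641, -0.753, 0.146], [-0.092, 0.114, 0.989], [-0.762, -0.648, 0.004]]
wrist_force: [0.9, -0.9, 0.1]
grip_width: 0.003
```

```bash
python3 need.py .565 .195 .16 50 -8; python3 - <<'E'
from rig import manip
import cv2,numpy as np
for n in ["side","wrist"]:
    f=manip.grab_frame(n); cv2.imwrite(f"pics/{n}3.png",f["pixels"][:,:,::-1])
E
```

```text
t 8.05 pos [0.5031 0.1924 0.2221] q [  3.3   8.4 -48.8 128.5  68.7  40.1 -15.4] F [ 0.85 -0.88  0.13] pitch 49.6 yaw -8.4
shift [ 0.412  0.017 -0.414] turn [-0.004  0.009  0.009]
```

View pics/side3.png

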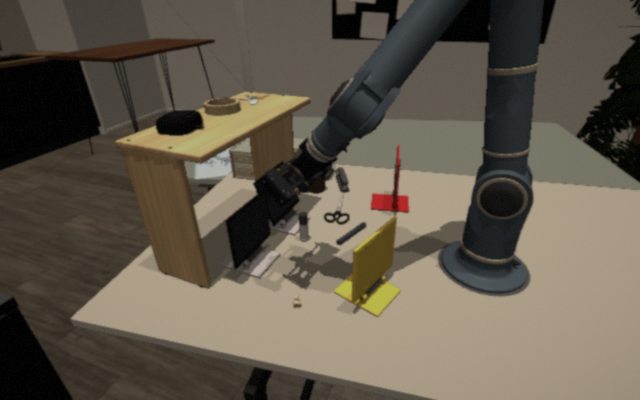

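View pics/wrist3.png

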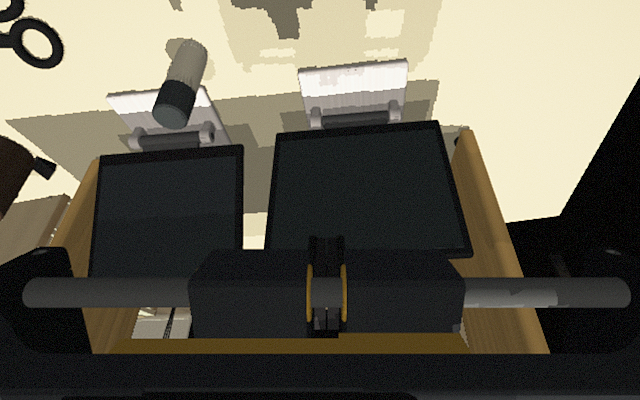

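Call:
apply_moves --pt "0.1 0 -0.15 0 0 0" --pt "0.2 0.01 -0.3 0 0 0" --pt "0.28 0.02 -0.48 0 0 0" --pt "0.36 0.02 -0.5 0 0 0" --pt "0.36 0.02 -0.5 0 0 0"

```text
t: 8.78
tool_pos: [0.5566, 0.1959, 0.1475]
tool_rot: [[0.641, -0.754, 0.144], [-0.09, 0.113, 0.99], [-0.763, -0.647, 0.004]]
wrist_force: [-0.1, -0.0, -0.1]
grip_width: 0.004
```

```bash
python3 need.py .58 .195 .145 50 -8
```

```text
t 8.78 pos [0.5566 0.1959 0.1475] q [ -0.6  21.6 -44.1 127.4  87.   42.8 -29.7] F [-0.13 -0.   -0.1 ] pitch 49.7 yaw -8.3
shift [ 0.156 -0.006 -0.016] turn [-0.004  0.007  0.007]
```

Call:
apply_moves --pt "0.03 0 0 0 0 0" --pt "0.06 0 0 0 0 0" --pt "0.08 0 0 0 0 0" --pt "0.1 0 0 0 0 0" --pt "0.12 0 0 0 0 0" --pt "0.14 0 0 0 0 0"

```text
t: 9.52
tool_pos: [0.5758, 0.1965, 0.1462]
tool_rot: [[0.64, -0.756, 0.141], [-0.089, 0.11, 0.99], [-0.764, -0.646, 0.003]]
wrist_force: [-0.4, -0.0, 0.1]
grip_width: 0.004
```

Call:
apply_moves --pt "0.02 0 0 0 0 0" --pt "0.04 0 0 0 0 0" --pt "0.06 0 0 0 0 0" --pt "0.08 0 0 0 0 0"

```text
t: 10.02
tool_pos: [0.5873, 0.1965, 0.1459]
tool_rot: [[0.639, -0.756, 0.141], [-0.089, 0.11, 0.99], [-0.764, -0.645, 0.003]]
wrist_force: [-4.0, -0.2, 0.5]
grip_width: 0.008
```

Call:
apply_moves --pt "0.02 0 0 0 0 0" --pt "0.04 0 0 0 0 0" --pt "0.06 0 0 0 0 0" --pt "0.08 0 0 0 0 0" --pt "0.1 0 0 0 0 0" --pt "0.11 0 0 0 0 0"

```text
t: 10.78
tool_pos: [0.6025, 0.1962, 0.1444]
tool_rot: [[0.637, -0.758, 0.141], [-0.089, 0.11, 0.99], [-0.766, -0.643, 0.002]]
wrist_force: [-6.7, -0.9, -1.0]
grip_width: 0.004
```

Call:
apply_moves --pt "0.02 0 0 0 0 0" --pt "0.04 0 0 0 0 0" --pt "0.06 0 0 0 0 0" --pt "0.08 0 0 0 0 0" --pt "0.1 0 0 0 0 0" --pt "0.12 0 0 0 0 0" --pt "0.14 0 0 0 0 0"

```text
t: 11.65
tool_pos: [0.6233, 0.1962, 0.1441]
tool_rot: [[0.636, -0.759, 0.141], [-0.089, 0.11, 0.99], [-0.766, -0.642, 0.002]]
wrist_force: [-6.3, -0.8, -2.0]
grip_width: 0.006
```

```bash
python3 need.py .64 .195 .145 50 -8; python3 - <<'E'
from rig import manip
import cv2,numpy as np
for n in ["side","wrist","top"]:
    f=manip.grab_frame(n); np.savez(f"pics/{n}4.npz",**f); cv2.imwrite(f"pics/{n}4.png",f["pixels"][:,:,::-1])
t=cv2.imread("pics/top4.png")[110:220,190:370]; cv2.imwrite("pics/t4.png",cv2.resize(cv2.convertScaleAbs(t,alpha=1.6,beta=30),None,fx=4.4,fy=4.4,interpolation=cv2.INTER_CUBIC))
E
```

```text
t 11.65 pos [0.6233 0.1962 0.1441] q [  0.8  26.3 -41.7 120.4  87.2  41.8 -23.2] F [-6.27 -0.83 -2.02] pitch 50.0 yaw -8.1
shift [ 0.112 -0.008  0.006] turn [-0.003 -0.     0.003]
```

View pics/t4.png

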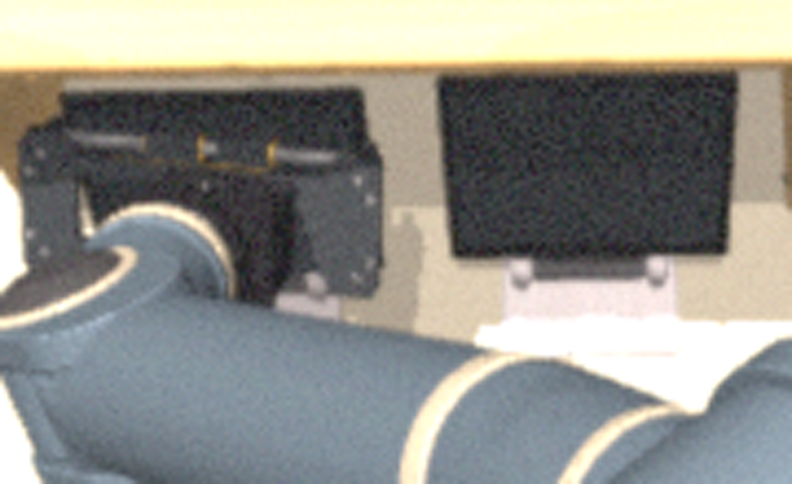

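View pics/side4.png

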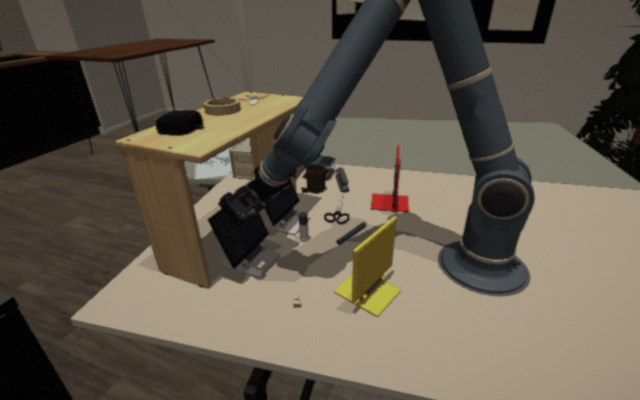

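```bash
python3 - <<'E'
from h import *
T=np.load("pics/top0.npz");S=np.load("pics/side0.npz")
h=np.array([.5904,.2108]);yaw=-.033;ey=np.array([-np.sin(yaw),np.cos(yaw)]);hB=h-.21*ey
for th in (.025,.2,.25,.3,.35,.4,.45,.5):
    A=proj(T,panel(h,yaw,th)); B=proj(T,panel(hB,yaw,th)); f=lambda a:((a-[190,110]+.39)*4.4).round(0).tolist()
    print(th,"A",f(A[[2,3,6,7]]),"B",f(B[[2,3,6,7]]))
E
```

```text
0.025 A [[48.0, 182.0], [360.0, 177.0], [49.0, 167.0], [361.0, 162.0]] B [[434.0, 176.0], [746.0, 171.0], [434.0, 160.0], [745.0, 155.0]]
0.2 A [[52.0, 135.0], [362.0, 130.0], [54.0, 121.0], [362.0, 117.0]] B [[434.0, 129.0], [744.0, 124.0], [435.0, 115.0], [743.0, 111.0]]
0.25 A [[53.0, 123.0], [362.0, 118.0], [55.0, 110.0], [363.0, 105.0]] B [[435.0, 117.0], [743.0, 112.0], [435.0, 104.0], [742.0, 99.0]]
0.3 A [[55.0, 111.0], [363.0, 106.0], [57.0, 98.0], [363.0, 94.0]] B [[435.0, 105.0], [742.0, 100.0], [435.0, 93.0], [741.0, 88.0]]
0.35 A [[57.0, 100.0], [363.0, 95.0], [59.0, 88.0], [364.0, 83.0]] B [[435.0, 94.0], [741.0, 89.0], [436.0, 82.0], [740.0, 77.0]]
0.4 A [[59.0, 89.0], [364.0, 84.0], [61.0, 78.0], [365.0, 73.0]] B [[436.0, 83.0], [741.0, 78.0], [436.0, 72.0], [740.0, 67.0]]
0.45 A [[61.0, 79.0], [365.0, 74.0], [63.0, 68.0], [366.0, 64.0]] B [[436.0, 73.0], [740.0, 68.0], [437.0, 63.0], [739.0, 58.0]]
0.5 A [[63.0, 69.0], [365.0, 65.0], [65.0, 60.0], [366.0, 55.0]] B [[437.0, 63.0], [739.0, 59.0], [437.0, 54.0], [738.0, 49.0]]
```

```bash
python3 - <<'E'
import cv2
t=cv2.imread("pics/wrist1.png")[90:250,180:540]; cv2.imwrite("pics/w1c.png",cv2.resize(cv2.convertScaleAbs(t,alpha=1.8,beta=25),None,fx=2.2,fy=2.2,interpolation=cv2.INTER_CUBIC))
t=cv2.imread("pics/wrist3.png")[50:290,80:480]; cv2.imwrite("pics/w3c.png",cv2.resize(cv2.convertScaleAbs(t,alpha=1.8,beta=25),None,fx=2,fy=2,interpolation=cv2.INTER_CUBIC))
E
```

```text
(no output)
```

View pics/w1c.png

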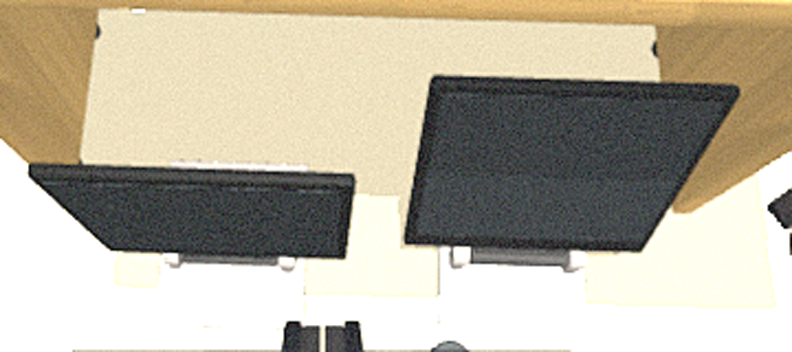

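View pics/w3c.png

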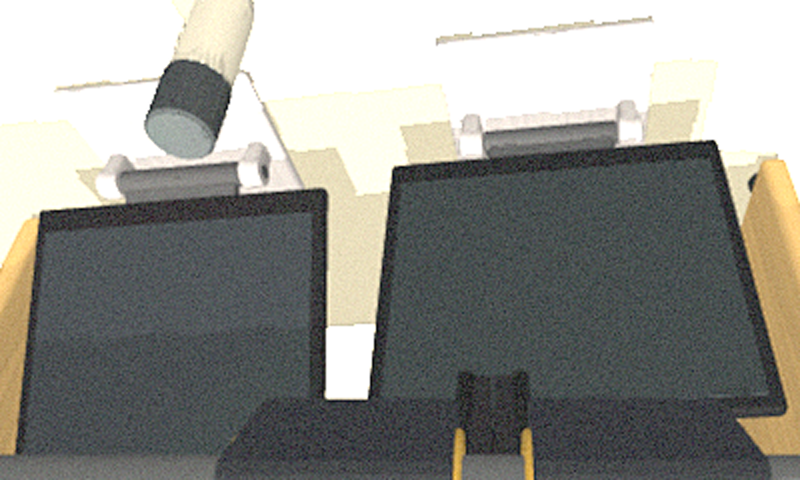

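```bash
cat > fit2.py <<'E'
from h import *
T=np.load("pics/top0.npz");S=np.load("pics/side0.npz");Wf=np.load("pics/wrist0.npz")
def wristcam(pos,R):
    M=np.eye(4);M[:3,:3]=R;M[:3,3]=pos; C=M@Wf["tool_from_camera"]; Ci=np.linalg.inv(C)
    return {"K":Wf["K"],"R":Ci[:3,:3],"t":Ci[:3,3]}
W1=wristcam([.4749,.1436,.3568],np.array([[.521,.853,0],[-.001,.001,-1],[-.853,.521,.002]]))
# use orthonormalised R
u,_,vt=np.linalg.svd(np.array([[.521,.853,0],[-.001,.001,-1],[-.853,.521,.002]])); W1=wristcam([.4749,.1436,.3568],u@vt)
w=lambda *p: np.array(p)/2.2+[180,90]-.27
t=lambda *p: np.array(p)/4.4+[190,110]-0.39
s=lambda *p: np.array(p)/4.4+[215,150]-0.39
wA=w((30,165),(355,176),(112,249),(348,259)); wB=w((433,75),(740,87),(405,242),(642,251))
idx=[6,7,0,1]
def res(p,det=False):
    ey=np.array([-np.sin(p[2]),np.cos(p[2])]); hA=p[:2]; hB=hA-.21*ey
    A,B=panel(hA,p[2],p[3]),panel(hB,p[2],p[4]);FA,FB=foot(hA,p[2]),foot(hB,p[2])
    off=np.array([p[5],p[6]])
    r=[ (proj(W1,A)[idx]+off-wA).ravel(),(proj(W1,B)[idx]+off-wB).ravel(),
      (proj(T,FA)[[0,2]]-t((167,369),(338,370))).ravel(),(proj(T,FB)[[0,2]]-t((502,350),(678,352))).ravel(),
      (proj(T,A)[[0,1]]-t((110,278),(381,276))).ravel(),(proj(T,B)[[0,1]]-t((455,256),(727,253))).ravel(),
      near(proj(S,A),s((52,312),(90,520),(242,370))),near(proj(S,B),s((298,55),(173,150),(370,220),(260,332))),off*.3]
    return np.concatenate(r)
if __name__=="__main__":
    r=least_squares(res,[.59,.21,-.03,.03,.4,0,0],loss="soft_l1")
    print(r.cost,r.x.round(4)); print(r.fun.reshape(-1,2).round(1).tolist())
    np.save("scene.npy",r.x)
E
python3 fit2.py
```

```text
19.683717607950783 [ 0.5923  0.2111 -0.0246 -0.0437  0.348   1.4757  0.6427]
[[-1.9, 0.9], [1.3, -0.5], [-1.2, -0.9], [0.1, -2.8], [-0.7, 0.8], [1.1, -1.3], [-0.2, 2.1], [1.0, 0.7], [-0.4, -0.8], [1.1, -2.0], [0.4, 1.6], [0.6, 0.2], [-0.8, 0.1], [1.0, -1.0], [-1.0, 1.2], [0.5, 0.4], [-0.5, -0.7], [0.3, 1.5], [-0.1, 0.2], [-0.6, -1.7], [-0.8, -1.5], [-0.9, 1.1], [1.1, 1.1], [0.4, 0.2]]
```

```bash
python3 - <<'E'
import path
from path import *
a=go(q,[.623,.196,.144],50,-8,[.54,.196,.15],50,-8,n=10)
for tgt in ([.46,.12,.33],[.46,.12,.30],[.48,.12,.32]):
  for p in (45,50,55):
    print(tgt,p); b=go(a,[.54,.196,.15],50,-8,tgt,p,0,n=10,pr=True)
E
```

```text
0.5 [  0.  23. -43. 125.  87.  42. -27.] err 0.0 dq 0.8 W [0.38 0.22 0.39]
1.0 [ -1.  20. -45. 129.  86.  43. -30.] err 0.0 dq 0.8 W [0.34 0.22 0.39]
[0.46, 0.12, 0.33] 45
0.5 [  8.   2. -46. 132.  69.  30.  -8.] err 0.03 dq 6.1 W [0.29 0.17 0.47]
1.0 [ -2. -15. -26. 132.  35.  25.  33.] err 0.03 dq 7.3 W [0.24 0.12 0.55]
[0.46, 0.12, 0.33] 50
0.5 [ 10.   2. -46. 130.  61.  30.  -0.] err 0.04 dq 8.2 W [0.3  0.17 0.48]
1.0 [  0. -14. -26. 129.  23.  29.  46.] err 0.02 dq 7.1 W [0.26 0.12 0.57]
[0.46, 0.12, 0.33] 55
0.5 [ 12.   2. -48. 129.  55.  30.   7.] err 0.04 dq 10.0 W [0.31 0.17 0.49]
1.0 [  5. -13. -29. 126.  15.  34.  55.] err 0.02 dq 6.8 W [0.28 0.12 0.59]
[0.46, 0.12, 0.3] 45
0.5 [  7.   4. -46. 133.  74.  31. -14.] err 0.02 dq 4.5 W [0.29 0.17 0.46]
1.0 [  2. -13. -30. 135.  43.  22.  24.] err 0.04 dq 8.1 W [0.24 0.12 0.52]
[0.46, 0.12, 0.3] 50
0.5 [  9.   4. -46. 132.  67.  30.  -6.] err 0.03 dq 6.6 W [0.3  0.17 0.47]
1.0 [  2. -12. -29. 132.  29.  26.  39.] err 0.03 dq 8.1 W [0.26 0.12 0.54]
[0.46, 0.12, 0.3] 55
0.5 [ 11.   4. -48. 130.  60.  30.   1.] err 0.04 dq 8.5 W [0.31 0.17 0.47]
1.0 [  6. -11. -31. 128.  18.  30.  50.] err 0.02 dq 7.8 W [0.28 0.12 0.56]
[0.48, 0.12, 0.32] 45
0.5 [  8.   4. -46. 131.  71.  30. -10.] err 0.02 dq 5.4 W [0.3  0.17 0.47]
1.0 [  2. -12. -29. 132.  38.  23.  30.] err 0.04 dq 8.1 W [0.26 0.12 0.54]
[0.48, 0.12, 0.32] 50
0.5 [ 10.   4. -47. 130.  64.  30.  -2.] err 0.03 dq 7.4 W [0.31 0.17 0.48]
1.0 [  4. -11. -30. 128.  25.  27.  44.] err 0.03 dq 8.0 W [0.28 0.12 0.56]
[0.48, 0.12, 0.32] 55
0.5 [ 12.   4. -48. 128.  57.  31.   5.] err 0.04 dq 9.2 W [0.32 0.17 0.48]
1.0 [  9. -10. -33. 125.  16.  32.  54.] err 0.02 dq 7.6 W [0.3  0.12 0.58]
```

Call:
apply_moves --pt "-0.05 0 0 0 0 0" --pt "-0.2 0 0.02 0 0 0" --pt "-0.38 0 0.04 0 0 0" --pt "-0.52 0 0.05 0 0 0" --pt "-0.52 0 0.05 0 0 0"

```text
t: 12.42
tool_pos: [0.5467, 0.197, 0.1545]
tool_rot: [[0.641, -0.755, 0.139], [-0.088, 0.108, 0.99], [-0.762, -0.647, 0.003]]
wrist_force: [0.3, 0.6, -0.1]
grip_width: 0.009
```

```bash
python3 need.py .48 .12 .29 52 0
```

```text
t 12.43 pos [0.5467 0.197  0.1545] q [ -0.5  20.1 -44.8 128.1  85.5  42.6 -28.9] F [ 0.32  0.6  -0.09] pitch 49.7 yaw -8.0
shift [-0.445 -0.513  0.903] turn [0.    0.052 0.178]
```

Call:
apply_moves --pt "-0.06 -0.06 0.11 0 0.01 0.02" --pt "-0.12 -0.13 0.22 0 0.01 0.05" --pt "-0.18 -0.2 0.34 0 0.02 0.07" --pt "-0.23 -0.26 0.45 0 0.03 0.09" --pt "-0.28 -0.32 0.56 0 0.03 0.11" --pt "-0.33 -0.38 0.68 0 0.04 0.13" --pt "-0.38 -0.45 0.8 0 0.05 0.15" --pt "-0.44 -0.51 0.9 0 0.05 0.18"

```text
t: 13.42
tool_pos: [0.4822, 0.1193, 0.2906]
tool_rot: [[0.617, -0.787, 0.001], [-0.0, 0.001, 1.0], [-0.787, -0.617, 0.0]]
wrist_force: [1.2, 0.4, -0.6]
grip_width: 0.005
```

Call:
apply_moves --pt "0 0 0.1 0 0 0" --pt "0 0 0.2 0 0 0" --pt "0 0 0.2 0 0 0"

```text
t: 13.8
tool_pos: [0.4825, 0.1201, 0.3207]
tool_rot: [[0.618, -0.786, 0.001], [0.0, 0.001, 1.0], [-0.786, -0.618, 0.001]]
wrist_force: [0.6, 0.3, -0.0]
grip_width: 0.004
```

```bash
cat > snap.py <<'E'
import sys
from rig import manip
import cv2,numpy as np
from need import info
k=sys.argv[1]
s=info()
for n in ["wrist","side","top"]:
    s=manip.state(); f=manip.grab_frame(n); np.savez(f"pics/{n}{k}.npz",pos=s["tool_pos"],rot=s["tool_rot"],**f); cv2.imwrite(f"pics/{n}{k}.png",f["pixels"][:,:,::-1])
def crop(n,y0,y1,x0,x1,z):
    t=cv2.imread(f"pics/{n}{k}.png")[y0:y1,x0:x1]; cv2.imwrite(f"pics/{n}{k}c.png",cv2.resize(cv2.convertScaleAbs(t,alpha=1.7,beta=28),None,fx=z,fy=z,interpolation=cv2.INTER_CUBIC))
crop("top",110,220,190,370,4.4); crop("side",150,285,215,335,4.4); crop("wrist",50,290,60,460,2)
E
python3 snap.py 5
```

```text
t 13.8 pos [0.4825 0.1201 0.3207] q [ 12.5 -11.  -35.7 126.6  18.4  28.3  51.6] F [ 0.56  0.34 -0.02] pitch 51.8 yaw -0.0
```

View pics/wrist5.png

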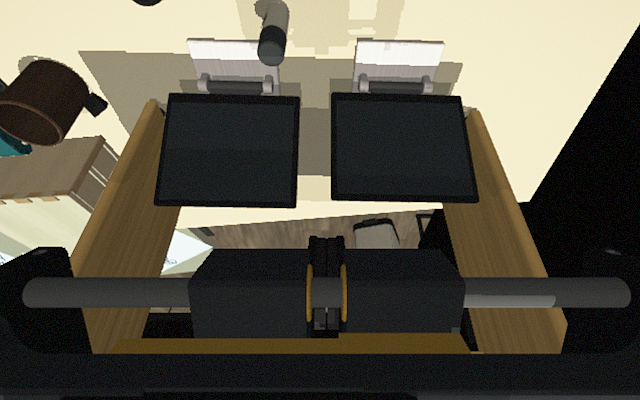

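View pics/top5c.png

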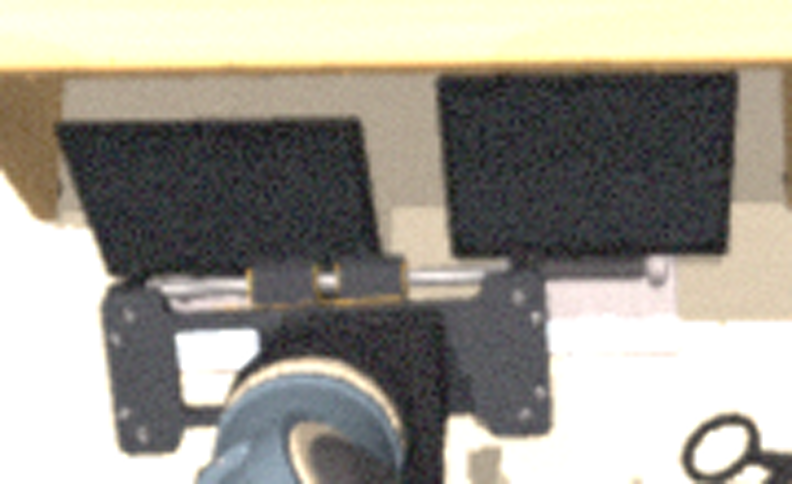

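View pics/side5c.png

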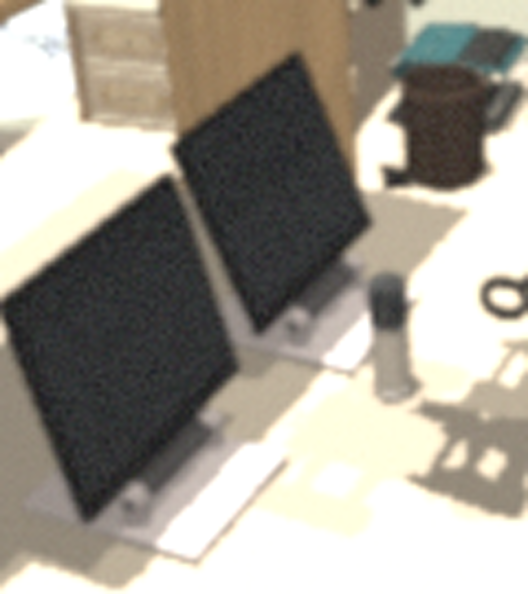

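View pics/wrist5c.png

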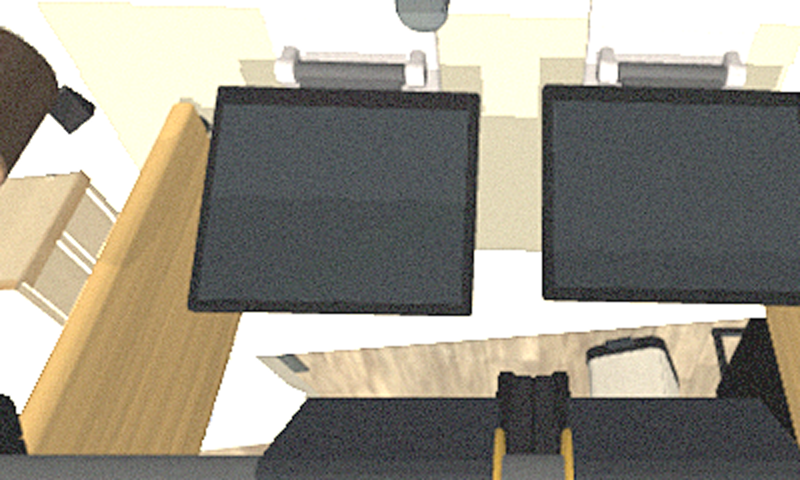

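```bash
cat > sil.py <<'E'
import sys
from h import *
Z=4
def contour(img,seed,roi,thr):
    x0,y0,x1,y1=roi
    g=cv2.cvtColor(img,cv2.COLOR_RGB2GRAY)[y0:y1,x0:x1]
    g=cv2.GaussianBlur(cv2.resize(g,None,fx=Z,fy=Z,interpolation=cv2.INTER_CUBIC),(0,0),2.5)
    m=(g<thr).astype(np.uint8); m=cv2.morphologyEx(m,cv2.MORPH_OPEN,np.ones((25,25)))
    n,l=cv2.connectedComponents(m); k=l[int((seed[1]-y0)*Z),int((seed[0]-x0)*Z)]
    assert k>0
    m=(l==k).astype(np.uint8)
    c=max(cv2.findContours(m,cv2.RETR_EXTERNAL,cv2.CHAIN_APPROX_NONE)[0],key=len)[:,0].astype(float)
    c=c[(c[:,0]>3)&(c[:,1]>3)&(c[:,0]<m.shape[1]-4)&(c[:,1]<m.shape[0]-4)]
    return ((c+.5)/Z-.5+[x0,y0])[::6]
def dist(f,P,c):
    hull=cv2.convexHull(proj(f,P).astype(np.float32)*64)
    return np.array([cv2.pointPolygonTest(hull,(float(a*64),float(b*64)),True)/64 for a,b in c])
def wristcam(f):
    M=np.eye(4);M[:3,:3]=f["rot"];M[:3,3]=f["pos"]; Ci=np.linalg.inv(M@f["tool_from_camera"])
    return {"K":f["K"],"R":Ci[:3,:3],"t":Ci[:3,3]}
def solve(k,cfg,show=True):
    F={n:dict(np.load(f"pics/{n}{k}.npz")) for n in("wrist","side","top")}
    img={n:F[n]["pixels"] for n in F}; F["wrist"]=wristcam(F["wrist"])
    obs=[(n,s,contour(img[n],seed,roi,thr)) for n,s,seed,roi,thr in cfg]
    names=["wrist","side","top"]
    def res(p,raw=False):
        ey=np.array([-np.sin(p[2]),np.cos(p[2])]);h={"A":p[:2],"B":p[:2]-.21*ey};th={"A":p[3],"B":p[4]}
        r=[]
        for n,s,c in obs:
            o=p[5+2*names.index(n):7+2*names.index(n)]
            r.append(dist(F[n],panel(h[s],p[2],th[s]),c-o)/np.sqrt(len(c)/10))
        if raw: return r
        return np.r_[np.concatenate(r),p[5:11]*1.0]
    sol=least_squares(res,[.59,.211,-.03,.25,.4]+[0]*6,loss="soft_l1",f_scale=.3,diff_step=1e-4,x_scale=[.01,.01,.01,.05,.05]+[1]*6)
    print("cost",sol.cost.round(3),"h",sol.x[:2].round(4),"yaw",sol.x[2].round(4),"A",sol.x[3].round(4),"B",sol.x[4].round(4),"off",sol.x[5:].round(2))
    rr=res(sol.x,True)
    for (n,s,c),r in zip(obs,rr): print(n,s,len(c),"rms",np.sqrt((r**2).sum()/10).round(2))
    if show:
        p=sol.x;ey=np.array([-np.sin(p[2]),np.cos(p[2])]);h={"A":p[:2],"B":p[:2]-.21*ey};th={"A":p[3],"B":p[4]}
        for n in names:
            z=2 if n=="wrist" else 4
            im=cv2.resize(cv2.convertScaleAbs(img[n][:,:,::-1],alpha=1.7,beta=28),None,fx=z,fy=z,interpolation=cv2.INTER_CUBIC); ctr=[]
            for m,s,c in obs:
                if m!=n: continue
                o=p[5+2*names.index(n):7+2*names.index(n)]
                hu=cv2.convexHull((proj(F[n],panel(h[s],p[2],th[s]))+o).astype(np.float32))
                cv2.polylines(im,[np.round((hu+.5)*z-.5).astype(np.int32)],True,(0,255,0),1)
                for a in c: cv2.circle(im,tuple(np.round((a+.5)*z-.5).astype(int)),1,(0,0,255),-1)
                ctr.append(c)
            if ctr:
                a=np.concatenate(ctr); u0,v0=((a.min(0)-12)*z).astype(int).clip(0);u1,v1=((a.max(0)+12)*z).astype(int)
                cv2.imwrite(f"pics/fit_{n}{k}.png",im[v0:min(v1,v0+598),u0:min(u1,u0+798)])
    return sol.x
E
cat > s5.py <<'E'
from sil import *
solve(5,[("wrist","A",(400,150),(315,80,495,215),70),("wrist","B",(230,150),(140,80,315,215),70),
("side","A",(240,235),(208,185,272,275),55),("side","B",(275,200),(250,155,305,230),55),
("top","A",(240,155),(195,130,285,172),70)])
E
python3 s5.py
```

```text
cost 70.583 h [0.5885 0.2104] yaw -0.0317 A 0.2197 B 0.4375 off [0. 0. 0. 0. 0. 0.]
wrist A 340 rms 3.47
wrist B 358 rms 3.39
side A 128 rms 1.85
side B 113 rms 2.1
top A 98 rms 2.34
```

```bash
python3 - <<'E'
s=open("sil.py").read()
s=s.replace('''sol=least_squares(res,[.59,.211,-.03,.25,.4]+[0]*6,loss="soft_l1",f_scale=.3,diff_step=1e-4,x_scale=[.01,.01,.01,.05,.05]+[1]*6)''',
'''p0=np.array([.59,.211,-.03,.25,.4]+[0]*6);sc=np.array([.01,.01,.02,.1,.1]+[2]*6)
    sol=least_squares(lambda u:res(p0+sc*(u-1)),np.ones(11),loss="soft_l1",f_scale=.5,diff_step=.01); sol.x=p0+sc*(sol.x-1)''')
open("sil.py","w").write(s)
E
python3 s5.py
```

```text
cost 94.037 h [0.5891 0.2103] yaw -0.0275 A 0.218 B 0.4287 off [-0.24 -0.8   0.14  0.96 -0.29 -0.14]
wrist A 340 rms 3.35
wrist B 358 rms 3.39
side A 128 rms 1.68
side B 113 rms 1.99
top A 98 rms 2.29
```

View pics/fit_wrist5.png

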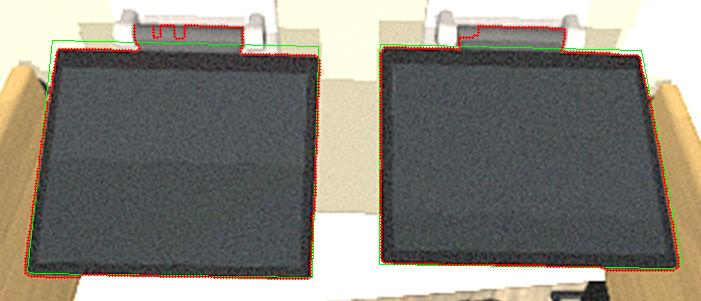

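View pics/fit_side5.png

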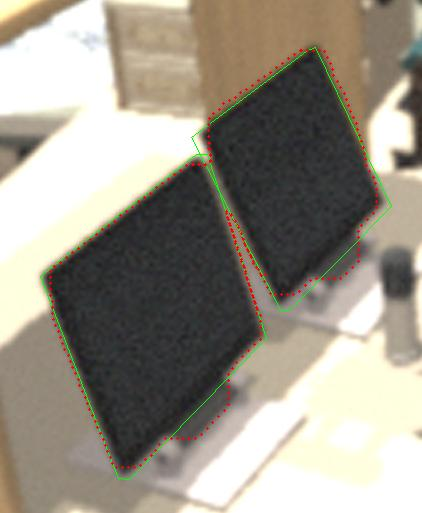

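```bash
python3 - <<'E'
s=open("sil.py").read()
a=s.index("    names=["); b=s.index("    print(\"cost\"")
s=s[:a]+'''    names=["wrist","side","top"]
    def raw(p):
        ey=np.array([-np.sin(p[2]),np.cos(p[2])]);h={"A":p[:2],"B":p[:2]-.21*ey};th={"A":p[3],"B":p[4]}
        return [dist(F[n],panel(h[s],p[2],th[s]),c-p[5+2*names.index(n):7+2*names.index(n)]) for n,s,c in obs]
    def res(p,_=False):
        r=[d/np.sqrt(len(d)/10) for d in raw(p)]
        return r if _ else np.r_[np.concatenate(r),p[5:11]*.5]
    p0=np.array([.59,.211,-.03,.25,.4]+[0]*6);sc=np.array([.01,.01,.02,.1,.1]+[2]*6)
    for trim in (3.,1.5,1.2,None):
        sol=least_squares(lambda u:res(p0+sc*(u-1)),np.ones(11),loss="cauchy",f_scale=.15,diff_step=.01); sol.x=p0+sc*(sol.x-1); p0=sol.x
        if trim: obs=[(n,s,c[np.abs(d)<trim]) for (n,s,c),d in zip(obs,raw(p0))]
'''+s[b:]
open("sil.py","w").write(s)
E
sed -i 's/,70)/,52)/g;s/,55)/,50)/g' s5.py
python3 s5.py
```

```text
cost 3.966 h [0.5974 0.2095] yaw -0.0204 A 0.176 B 0.3598 off [-0.08 -3.39  1.43  1.42 -0.84  1.37]
wrist A 195 rms 0.63
wrist B 293 rms 0.43
side A 98 rms 0.5
side B 69 rms 0.61
top A 85 rms 0.54
```

View pics/fit_wrist5.png

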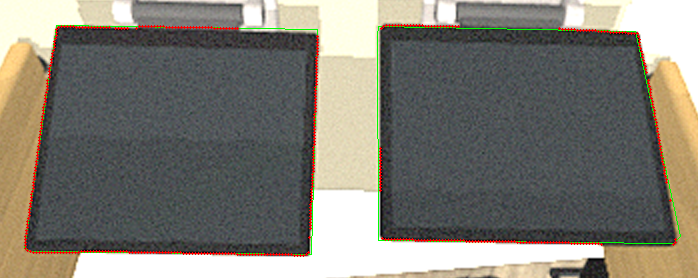

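View pics/fit_side5.png

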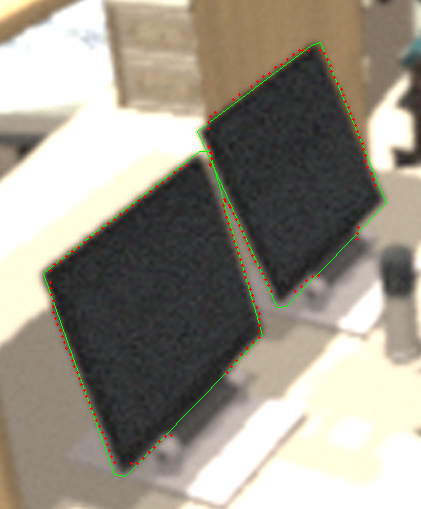

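```bash
python3 need.py .547 .197 .146 50 -8
```

```text
t 13.95 pos [0.4811 0.1197 0.3181] q [ 12.5 -10.9 -35.8 126.8  18.4  28.3  51.6] F [ 0.5   0.76 -0.05] pitch 52.1 yaw -0.0
shift [ 0.439  0.515 -1.147] turn [-0.003 -0.046 -0.177]
```

Call:
apply_moves --pt "0 0 -0.1 0 0 0" --pt "0 0 -0.2 0 0 0" --pt "0.05 0.06 -0.31 0 -0.01 -0.02" --pt "0.11 0.13 -0.42 0 -0.01 -0.05" --pt "0.16 0.19 -0.53 0 -0.02 -0.07" --pt "0.22 0.26 -0.64 0 -0.03 -0.09" --pt "0.28 0.32 -0.74 0 -0.03 -0.11" --pt "0.33 0.38 -0.85 0 -0.04 -0.13"

```text
t: 14.95
tool_pos: [0.531, 0.1771, 0.1899]
tool_rot: [[0.636, -0.765, 0.103], [-0.064, 0.081, 0.995], [-0.769, -0.639, 0.003]]
wrist_force: [-0.1, -0.6, -0.9]
grip_width: 0.006
```

```bash
python3 need.py .55 .197 .146 50 -8
```

```text
t 14.95 pos [0.531  0.1771 0.1899] q [ 11.7  15.  -54.4 128.9  79.2  39.4 -18.8] F [-0.12 -0.59 -0.88] pitch 50.3 yaw -5.9
shift [ 0.126  0.132 -0.293] turn [-0.004 -0.006 -0.046]
```

Call:
apply_moves --pt "0.04 0.05 -0.1 0 0 -0.02" --pt "0.08 0.1 -0.2 0 0 -0.04" --pt "0.13 0.13 -0.29 0 0 -0.05" --pt "0.2 0.13 -0.29 0 0 -0.05" --pt "0.27 0.13 -0.29 0 0 -0.05" --pt "0.31 0.13 -0.29 0 0 -0.05" --pt "0.35 0.13 -0.29 0 0 -0.05" --pt "0.38 0.13 -0.29 0 0 -0.05"

```text
t: 15.95
tool_pos: [0.5881, 0.1963, 0.1481]
tool_rot: [[0.634, -0.76, 0.142], [-0.089, 0.11, 0.99], [-0.768, -0.64, 0.002]]
wrist_force: [0.8, 0.5, -0.2]
grip_width: 0.005
```

```bash
python3 need.py .647 .197 .144 50 -8
```

```text
t 15.95 pos [0.5881 0.1963 0.1481] q [  5.9  26.  -50.3 123.6  87.6  45.8 -25.4] F [ 0.82  0.55 -0.18] pitch 50.2 yaw -8.1
shift [ 0.393  0.004 -0.027] turn [-0.003 -0.004  0.003]
```

Call:
apply_moves --pt "0.03 0 -0.01 0 0 0" --pt "0.06 0 -0.01 0 0 0" --pt "0.08 0 -0.02 0 0 0" --pt "0.1 0 -0.02 0 0 0" --pt "0.12 0 -0.02 0 0 0" --pt "0.14 0 -0.02 0 0 0" --pt "0.16 0 -0.02 0 0 0" --pt "0.18 0 -0.02 0 0 0"

```text
t: 16.95
tool_pos: [0.614, 0.1965, 0.144]
tool_rot: [[0.632, -0.762, 0.141], [-0.089, 0.11, 0.99], [-0.77, -0.639, 0.002]]
wrist_force: [-3.6, -0.1, -1.4]
grip_width: 0.008
```

Call:
apply_moves --pt "0.02 0 0 0 0 0" --pt "0.04 0 0 0 0 0" --pt "0.06 0 0 0 0 0" --pt "0.08 0 0 0 0 0" --pt "0.1 0 0 0 0 0" --pt "0.12 0 0 0 0 0" --pt "0.14 0 0 0 0 0" --pt "0.16 0 0 0 0 0"

```text
t: 17.95
tool_pos: [0.6376, 0.1966, 0.1438]
tool_rot: [[0.632, -0.762, 0.141], [-0.089, 0.109, 0.99], [-0.77, -0.638, 0.001]]
wrist_force: [-6.8, -1.6, -0.9]
grip_width: 0.011
```

```bash
python3 need.py .647 .197 .144 50 -8
```

```text
t 17.95 pos [0.6376 0.1966 0.1438] q [  6.2  29.7 -48.4 118.4  88.2  45.5 -21. ] F [-6.78 -1.61 -0.88] pitch 50.3 yaw -8.1
shift [0.063 0.003 0.001] turn [-0.003 -0.007  0.002]
```

Call:
apply_moves --pt "0.02 0 0 0 0 0" --pt "0.04 0 0 0 0 0" --pt "0.05 0 0 0 0 0" --pt "0.05 0 0 0 0 0"

```text
t: 18.45
tool_pos: [0.6454, 0.1965, 0.1441]
tool_rot: [[0.633, -0.762, 0.141], [-0.089, 0.11, 0.99], [-0.769, -0.639, 0.002]]
wrist_force: [-5.7, -0.7, -0.2]
grip_width: 0.005
```

Call:
apply_moves --pt "-0.04 0 0 0 0 0" --pt "-0.16 0 0.01 0 0 0" --pt "-0.34 0 0.03 0 0 0" --pt "-0.52 0 0.05 0 0 0" --pt "-0.67 0 0.06 0 0 0" --pt "-0.67 0 0.06 0 0 0"

```text
t: 19.2
tool_pos: [0.5446, 0.1969, 0.1545]
tool_rot: [[0.635, -0.76, 0.139], [-0.088, 0.107, 0.99], [-0.767, -0.641, 0.001]]
wrist_force: [1.0, 0.3, -0.9]
grip_width: 0.005
```

```bash
python3 need.py .482 .12 .295 52 0; sed -n 1,200p path.py >/dev/null; python3 - <<'E'
from path import *
s=manip.state()
b=go(q,s["tool_pos"],50,-8,[.482,.12,.295],52,0,n=10)
E
```

```text
t 19.2 pos [0.5446 0.1969 0.1545] q [  5.5  22.3 -52.4 127.8  85.9  45.9 -28.1] F [ 0.98  0.34 -0.88] pitch 50.1 yaw -8.0
shift [-0.417 -0.512  0.937] turn [0.002 0.042 0.177]
0.5 [ 19.   7. -56. 129.  67.  32.  -4.] err 0.03 dq 6.7 W [0.32 0.17 0.47]
1.0 [ 16.  -9. -40. 129.  23.  25.  46.] err 0.03 dq 9.4 W [0.29 0.12 0.54]
```

Call:
apply_moves --pt "-0.05 -0.06 0.11 0 0.01 0.02" --pt "-0.1 -0.13 0.23 0 0.01 0.05" --pt "-0.16 -0.2 0.35 0 0.02 0.07" --pt "-0.21 -0.26 0.47 0 0.02 0.09" --pt "-0.26 -0.32 0.59 0 0.03 0.11" --pt "-0.31 -0.38 0.71 0 0.03 0.13" --pt "-0.36 -0.45 0.83 0 0.04 0.15" --pt "-0.42 -0.51 0.94 0 0.04 0.18"

```text
t: 20.2
tool_pos: [0.4832, 0.1191, 0.2964]
tool_rot: [[0.617, -0.787, 0.001], [-0.001, 0.0, 1.0], [-0.787, -0.617, -0.001]]
wrist_force: [-1.0, -0.9, -0.4]
grip_width: 0.01
```

Call:
apply_moves --pt "0 0 0.08 0 0 0" --pt "0 0 0.16 0 0 0" --pt "0 0 0.16 0 0 0"

```text
t: 20.58
tool_pos: [0.4836, 0.1201, 0.3204]
tool_rot: [[0.618, -0.786, 0.001], [-0.001, 0.0, 1.0], [-0.786, -0.618, -0.0]]
wrist_force: [-0.2, -0.1, -0.6]
grip_width: 0.002
```

```bash
python3 snap.py 6; sed 's/solve(5/solve(6/' s5.py > s6.py; python3 s6.py
```

```text
t 20.57 pos [0.4836 0.1201 0.3204] q [ 21.3 -11.6 -42.7 126.3  13.9  27.5  56.3] F [-0.23 -0.11 -0.6 ] pitch 51.8 yaw -0.0
cost 3.496 h [0.5956 0.2087] yaw -0.0084 A 0.3357 B 0.3518 off [-0.05 -3.65  1.09  1.16 -1.59 -3.56]
wrist A 185 rms 0.53
wrist B 300 rms 0.39
side A 90 rms 0.58
side B 80 rms 0.52
top A 52 rms 0.71
```

View pics/top6c.png

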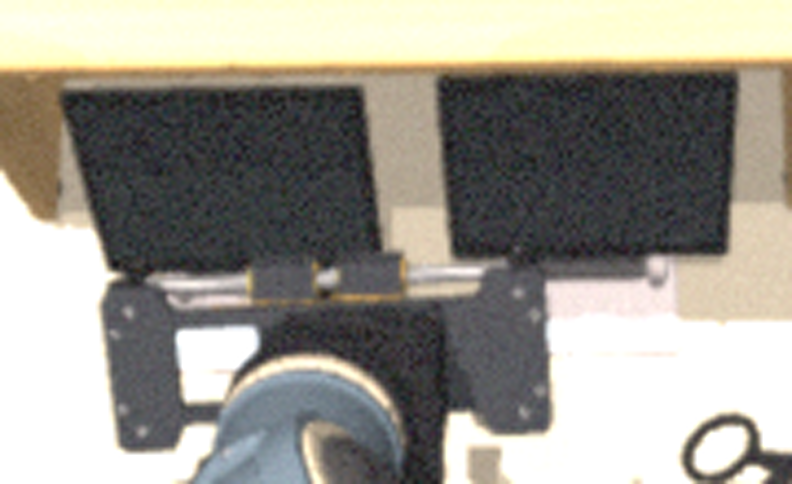

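View pics/fit_wrist6.png

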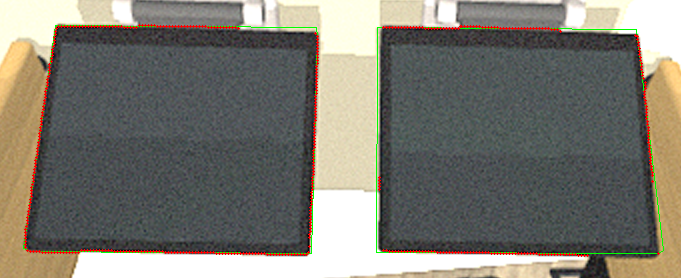

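View pics/fit_side6.png

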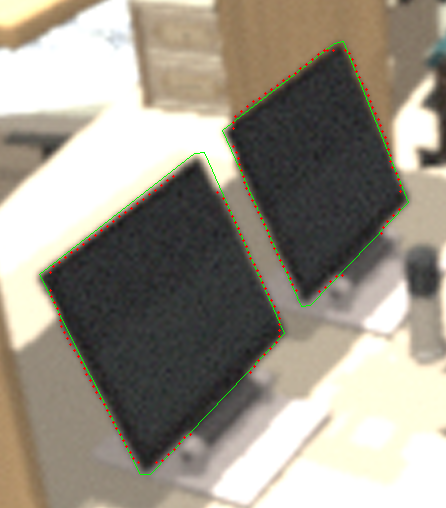

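```bash
cat > joint.py <<'E'
from sil import *
import sys
W=lambda k:[(k,"wrist","A",(400,150),(315,80,495,215),52),(k,"wrist","B",(230,150),(140,80,315,215),52)]
SA=lambda k:[(k,"side","A",(240,235),(208,185,272,275),50)]
SB=lambda k:[(k,"side","B",(275,200),(250,155,305,230),50)]
def TA(k,b=172): return [(k,"top","A",(240,155),(195,124,285,b),52)]
def joint(cfg,snaps,verbose=True,B_top=False):
    F={};obs=[]
    for k,n,s,seed,roi,thr in cfg:
        if (k,n) not in F:
            f=dict(np.load(f"pics/{n}{k}.npz")); F[k,n]=(wristcam(f) if n=="wrist" else f,f["pixels"])
        obs.append([k,n,s,contour(F[k,n][1],seed,roi,thr)])
    cams=[("side",),("top",)]+[("wrist",k) for k in snaps if (k,"wrist") in F]
    # params: hx,hy,yaw,B, A per snap, off per cam(2), shrink per side/top/wrist
    nA=len(snaps);nc=len(cams)
    def ci(k,n): return cams.index((n,) if n!="wrist" else (n,k))
    def raw(p):
        ey=np.array([-np.sin(p[2]),np.cos(p[2])]);o=p[4+nA:4+nA+2*nc].reshape(-1,2);sh=p[4+nA+2*nc:]
        r=[]
        for k,n,s,c in obs:
            h=p[:2] if s=="A" else p[:2]-.21*ey; th=p[4+snaps.index(k)] if s=="A" else p[3]
            r.append(dist(F[k,n][0],panel(h,p[2],th),c-o[ci(k,n)])-sh[["side","top","wrist"].index(n)])
        return r
    def res(p):
        o=p[4+nA:4+nA+2*nc]
        return np.r_[np.concatenate([d/np.sqrt(max(len(d),1)/10) for d in raw(p)]),o*.4,p[4+nA+2*nc:]*1.]
    p0=np.r_[.592,.21,-.025,.37,[{0:0.,5:.2,6:.34}.get(k,.37) for k in snaps],np.zeros(2*nc+3)]
    sc=np.r_[.01,.01,.02,.1,[.1]*nA,[2]*(2*nc),[.5]*3]
    for trim in (3.,1.5,1.,None):
        u=least_squares(lambda u:res(p0+sc*(u-1)),np.ones(len(p0)),loss="cauchy",f_scale=.15,diff_step=.01); p0=p0+sc*(u.x-1)
        if trim: 
            for ob,d in zip(obs,raw(p0)): ob[3]=ob[3][np.abs(d)<trim]
    print("cost",round(u.cost,2),"h",p0[:2].round(4),"yaw",p0[2].round(4),"B",p0[3].round(4),"A",dict(zip(snaps,p0[4:4+nA].round(4))))
    print(" off",p0[4+nA:].round(2).tolist())
    if verbose:
        for (k,n,s,c),d in zip(obs,raw(p0)): print("  ",k,n,s,len(c),"rms",np.sqrt((d**2).mean()).round(2))
    return p0
if __name__=="__main__":
    T0=[(0,"top","A",(240,160),(195,124,285,180),52)]
    all_=W(5)+W(6)+SA(0)[:0]+SA(5)+SA(6)+SB(5)+SB(6)+TA(5)+TA(6)+T0
    joint(all_,[0,5,6])
    print("no wrist"); joint([c for c in all_ if c[1]!="wrist"],[0,5,6],False)
    print("no top"); joint([c for c in all_ if c[1]!="top"],[5,6],False)
    print("no side"); joint([c for c in all_ if c[1]!="side"],[0,5,6],False)
E
python3 joint.py
```

```text
cost 5.64 h [0.5937 0.2099] yaw -0.0233 B 0.3688 A {0: np.float64(-0.0318), 5: np.float64(0.1847), 6: np.float64(0.3252)}
 off [0.57, 1.32, -0.43, -0.09, 0.18, -1.1, 0.11, -1.24, 0.11, 0.55, 0.81]
   5 wrist A 228 rms 0.47
   5 wrist B 303 rms 0.36
   6 wrist A 226 rms 0.47
   6 wrist B 296 rms 0.4
   5 side A 92 rms 0.4
   6 side A 89 rms 0.42
   5 side B 56 rms 0.52
   6 side B 60 rms 0.51
   5 top A 84 rms 0.25
   6 top A 96 rms 0.29
   0 top A 72 rms 0.37
no wrist
cost 2.45 h [0.5968 0.1997] yaw -0.0366 B 0.3869 A {0: np.float64(-0.0072), 5: np.float64(0.2117), 6: np.float64(0.3583)}
 off [0.08, 3.88, -4.47, 3.0, 0.0, 0.35, 0.0]
no top
cost 4.73 h [0.5927 0.2057] yaw -0.0186 B 0.3669 A {5: np.float64(0.1966), 6: np.float64(0.3494)}
 off [-0.49, 1.1, 0.0, 0.0, 3.38, -1.08, 3.29, -1.17, -0.19, 0.0, 0.88]
no side
cost 3.7 h [0.5929 0.1971] yaw -0.023 B 0.3812 A {0: np.float64(-0.025), 5: np.float64(0.1917), 6: np.float64(0.3352)}
 off [0.0, 0.0, -5.41, 0.27, 10.29, -0.98, 10.16, -1.07, 0.0, 0.55, 0.92]
```

Call:
apply_moves --pt "0 0 -0.08 0 0 0" --pt "0 0 -0.16 0 0 0" --pt "0.05 0.06 -0.28 0 -0.01 -0.02" --pt "0.1 0.13 -0.39 0 -0.01 -0.05" --pt "0.15 0.19 -0.5 0 -0.02 -0.07" --pt "0.21 0.26 -0.62 0 -0.03 -0.09" --pt "0.26 0.32 -0.73 0 -0.03 -0.11" --pt "0.31 0.38 -0.84 0 -0.04 -0.13"

```text
t: 21.72
tool_pos: [0.5294, 0.1771, 0.1911]
tool_rot: [[0.635, -0.765, 0.103], [-0.064, 0.081, 0.995], [-0.77, -0.639, 0.002]]
wrist_force: [-0.8, -1.1, -0.7]
grip_width: 0.006
```

```bash
python3 need.py .56 .1965 .146 50.3 -8
```

```text
t 21.73 pos [0.5294 0.1771 0.1911] q [ 20.2  18.8 -65.5 128.7  81.2  44.5 -19.3] F [-0.75 -1.06 -0.69] pitch 50.3 yaw -5.9
shift [ 0.204  0.129 -0.301] turn [-0.003  0.    -0.046]
```

Call:
apply_moves --pt "0.05 0.05 -0.1 0 0 -0.02" --pt "0.1 0.1 -0.2 0 0 -0.04" --pt "0.17 0.13 -0.29 0 0 -0.05" --pt "0.24 0.13 -0.3 0 0 -0.05" --pt "0.31 0.13 -0.3 0 0 -0.05" --pt "0.37 0.13 -0.3 0 0 -0.05" --pt "0.43 0.13 -0.31 0 0 -0.05" --pt "0.48 0.13 -0.31 0 0 -0.05"

```text
t: 22.72
tool_pos: [0.6018, 0.1962, 0.1464]
tool_rot: [[0.634, -0.76, 0.142], [-0.09, 0.11, 0.99], [-0.768, -0.64, 0.001]]
wrist_force: [0.1, 0.7, -0.1]
grip_width: 0.003
```

Call:
apply_moves --pt "0.03 0 0 0 0 0" --pt "0.06 0 0 0 0 0" --pt "0.08 0 0 0 0 0" --pt "0.1 0 0 0 0 0" --pt "0.12 0 0 0 0 0" --pt "0.14 0 0 0 0 0" --pt "0.16 0 0 0 0 0" --pt "0.18 0 0 0 0 0"

```text
t: 23.72
tool_pos: [0.6281, 0.1965, 0.146]
tool_rot: [[0.633, -0.761, 0.141], [-0.089, 0.109, 0.99], [-0.769, -0.64, 0.001]]
wrist_force: [-0.6, 0.3, -0.9]
grip_width: 0.004
```

```bash
python3 need.py .6505 .1965 .144 50.3 -8
```

```text
t 23.73 pos [0.6281 0.1965 0.146 ] q [ 12.   32.6 -57.4 119.1  90.2  51.  -21.4] F [-0.6   0.3  -0.85] pitch 50.2 yaw -8.1
shift [ 0.149 -0.    -0.013] turn [-0.001  0.001  0.003]
```

Call:
apply_moves --pt "0.02 0 -0.01 0 0 0" --pt "0.04 0 -0.01 0 0 0" --pt "0.06 0 -0.01 0 0 0" --pt "0.08 0 -0.01 0 0 0" --pt "0.1 0 -0.01 0 0 0" --pt "0.12 0 -0.01 0 0 0" --pt "0.14 0 -0.01 0 0 0" --pt "0.14 0 -0.01 0 0 0"

```text
t: 24.72
tool_pos: [0.6485, 0.1966, 0.1441]
tool_rot: [[0.632, -0.762, 0.141], [-0.089, 0.109, 0.99], [-0.769, -0.639, 0.001]]
wrist_force: [-5.5, 0.1, -0.2]
grip_width: 0.008
```

Call:
apply_moves --pt "0.01 0 0 0 0 0" --pt "0.015 0 0 0 0 0" --pt "0.015 0 0 0 0 0"

```text
t: 25.1
tool_pos: [0.6506, 0.1967, 0.1441]
tool_rot: [[0.632, -0.762, 0.141], [-0.089, 0.109, 0.99], [-0.769, -0.639, 0.001]]
wrist_force: [-5.6, 0.7, -0.5]
grip_width: 0.009
```

Call:
apply_moves --pt "-0.04 0 0 0 0 0" --pt "-0.16 0 0.01 0 0 0" --pt "-0.34 0 0.03 0 0 0" --pt "-0.52 0 0.05 0 0 0" --pt "-0.68 0 0.06 0 0 0" --pt "-0.68 0 0.06 0 0 0"

```text
t: 25.85
tool_pos: [0.5482, 0.1968, 0.1544]
tool_rot: [[0.635, -0.76, 0.139], [-0.089, 0.106, 0.99], [-0.767, -0.641, 0.0]]
wrist_force: [0.7, -1.2, -0.3]
grip_width: 0.003
```

```bash
python3 need.py .482 .12 .295 52 0; python3 - <<'E'
from path import *
s=manip.state()
b=go(q,s["tool_pos"],50,-8,[.482,.12,.295],52,0,n=10)
E
```

```text
t 25.85 pos [0.5482 0.1968 0.1544] q [ 12.1  26.5 -61.3 127.2  87.8  51.3 -27.6] F [ 0.74 -1.15 -0.25] pitch 50.1 yaw -8.0
shift [-0.441 -0.512  0.937] turn [0.003 0.042 0.177]
0.5 [ 31.  11. -70. 129.  71.  36.  -6.] err 0.02 dq 6.0 W [0.32 0.17 0.47]
1.0 [ 25. -10. -47. 128.  18.  24.  51.] err 0.04 dq 9.8 W [0.29 0.12 0.54]
```

Call:
apply_moves --pt "-0.05 -0.06 0.11 0 0.01 0.02" --pt "-0.1 -0.13 0.23 0 0.01 0.05" --pt "-0.16 -0.2 0.35 0 0.02 0.07" --pt "-0.21 -0.26 0.47 0 0.02 0.09"

```text
t: 26.35
tool_pos: [0.5187, 0.1569, 0.2252]
tool_rot: [[0.627, -0.776, 0.071], [-0.045, 0.055, 0.997], [-0.778, -0.629, -0.0]]
wrist_force: [-1.4, -0.3, 0.6]
grip_width: 0.004
```

```bash
python3 need.py .482 .12 .295 52 0
```

```text
t 26.35 pos [0.5187 0.1569 0.2252] q [ 31.   11.1 -70.1 128.5  70.6  36.6  -5.7] F [-1.43 -0.25  0.57] pitch 51.0 yaw -4.1
shift [-0.245 -0.246  0.465] turn [0.001 0.021 0.091]
```

Prediction matches, so I'll continue to the viewpoint.

Call:
apply_moves --pt "-0.06 -0.06 0.12 0 0.01 0.02" --pt "-0.12 -0.12 0.24 0 0.01 0.05" --pt "-0.18 -0.19 0.36 0 0.02 0.07" --pt "-0.24 -0.25 0.48 0 0.02 0.09" --pt "-0.24 -0.25 0.55 0 0.02 0.09" --pt "-0.24 -0.25 0.63 0 0.02 0.09" --pt "-0.24 -0.25 0.63 0 0.02 0.09"

```text
t: 27.22
tool_pos: [0.4826, 0.1208, 0.3198]
tool_rot: [[0.617, -0.787, -0.001], [-0.0, -0.001, 1.0], [-0.787, -0.617, -0.001]]
wrist_force: [0.5, -0.2, -0.3]
grip_width: 0.001
```

```bash
python3 snap.py 7; cat > j7.py <<'E'
from joint import *
T0=[(0,"top","A",(240,160),(195,124,285,180),52)]
all_=W(5)+W(6)+W(7)+SA(5)+SA(6)+SA(7)+SB(5)+SB(6)+SB(7)+TA(5)+TA(6)+TA(7)+T0
joint(all_,[0,5,6,7])
print("no wrist"); joint([c for c in all_ if c[1]!="wrist"],[0,5,6,7],False)
print("no top"); joint([c for c in all_ if c[1]!="top"],[5,6,7],False)
print("no side"); joint([c for c in all_ if c[1]!="side"],[0,5,6,7],False)
E
python3 j7.py
```

```text
t 27.23 pos [0.4826 0.1208 0.3198] q [ 29.2 -12.8 -48.7 126.1   8.3  26.8  62. ] F [ 0.52 -0.23 -0.3 ] pitch 51.9 yaw 0.0
cost 8.47 h [0.5937 0.2097] yaw -0.0225 B 0.368 A {0: np.float64(-0.0309), 5: np.float64(0.1862), 6: np.float64(0.3267), 7: np.float64(0.3615)}
 off [0.63, 1.46, -0.44, 0.0, 0.27, -1.2, 0.2, -1.32, 0.22, -1.31, 0.11, 0.52, 0.8]
   5 wrist A 232 rms 0.49
   5 wrist B 303 rms 0.36
   6 wrist A 226 rms 0.46
   6 wrist B 301 rms 0.41
   7 wrist A 229 rms 0.54
   7 wrist B 299 rms 0.38
   5 side A 93 rms 0.42
   6 side A 88 rms 0.41
   7 side A 86 rms 0.38
   5 side B 53 rms 0.49
   6 side B 56 rms 0.45
   7 side B 56 rms 0.46
   5 top A 84 rms 0.27
   6 top A 96 rms 0.29
   7 top A 101 rms 0.35
   0 top A 72 rms 0.37
no wrist
cost 4.3 h [0.5573 0.2135] yaw -0.0377 B 0.3718 A {0: np.float64(-0.023), 5: np.float64(0.1887), 6: np.float64(0.327), 7: np.float64(0.3619)}
 off [-10.44, -2.17, 0.66, -13.97, 0.23, 0.61, 0.0]
no top
cost 6.91 h [0.5922 0.2036] yaw -0.0163 B 0.3667 A {5: np.float64(0.2052), 6: np.float64(0.3648), 7: np.float64(0.4021)}
 off [-0.81, 1.34, 0.0, 0.0, 4.98, -1.17, 4.9, -1.17, 4.91, -1.09, -0.28, 0.0, 0.85]
no side
cost 5.85 h [0.5929 0.1957] yaw -0.0217 B 0.3813 A {0: np.float64(-0.023), 5: np.float64(0.1935), 6: np.float64(0.3384), 7: np.float64(0.3751)}
 off [0.0, 0.0, -5.89, 0.44, 11.31, -1.09, 11.17, -1.17, 11.16, -1.16, 0.0, 0.52, 0.91]
```

View pics/top7c.png

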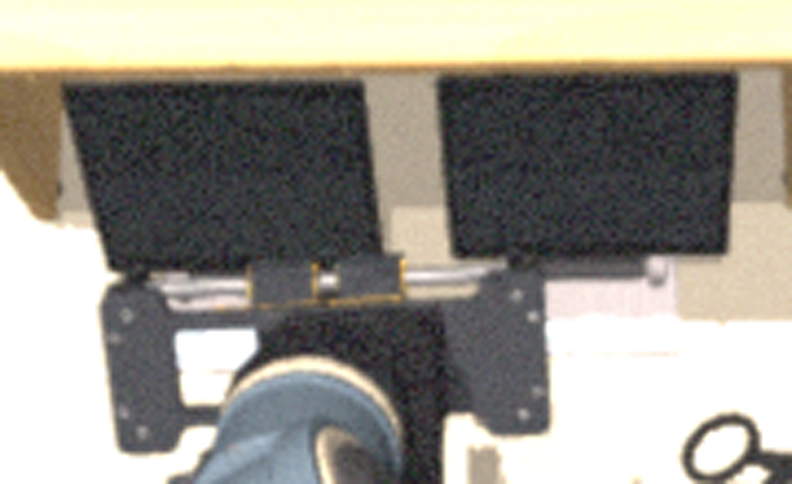

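View pics/side7c.png

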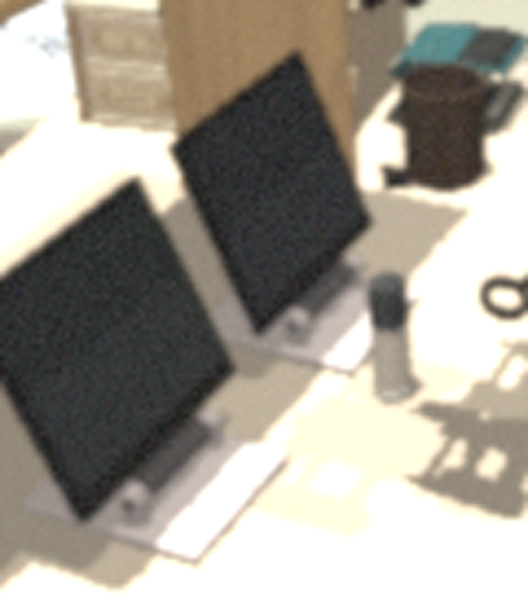

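View pics/wrist7.png

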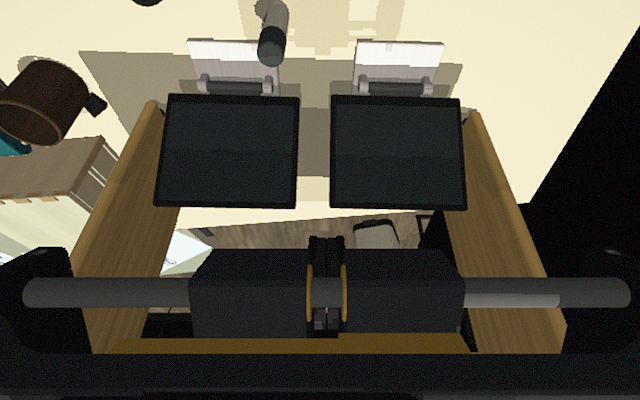

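```bash
cat > k7.py <<'E'
from joint import *
T0=[(0,"top","A",(240,160),(195,124,285,180),52),(0,"top","B",(323,148),(285,126,365,172),40)]
TB=[(k,"top","B",(323,148),(285,126,365,167),40) for k in (5,6,7)]
S0=[(0,"side","B",(275,200),(250,155,305,230),50)]
tp=TA(5)+TA(6)+TA(7)+T0+TB
sd=SA(5)+SA(6)+SA(7)+SB(5)+SB(6)+SB(7)
wr=W(5)+W(6)+W(7)
print("all+topB");joint(tp+sd+wr,[0,5,6,7])
print("top only");joint(tp,[0,5,6,7],False)
print("side only");joint(sd,[5,6,7],False)
print("wrist only");joint(wr,[5,6,7],False)
print("top+side");joint(tp+sd,[0,5,6,7],False)
E
python3 k7.py
python3 - <<'E'
import numpy as np,cv2
# profile down columns in top7 at B (330) and gap (280) and A (240)
f=np.load("pics/top7.npz")["pixels"].astype(int)
for c in (230,250,280,310,340): print(c,[tuple(f[r,c-2:c+3].mean(0).astype(int)) for r in range(122,136)])
E
```

```text
all+topB
cost 9.57 h [0.5936 0.2058] yaw -0.0216 B 0.3676 A {0: np.float64(-0.0211), 5: np.float64(0.1947), 6: np.float64(0.3389), 7: np.float64(0.375)}
 off [0.1, 2.23, -2.0, 0.56, 3.37, -1.33, 3.27, -1.38, 3.28, -1.3, 0.04, 0.6, 0.83]
   5 top A 83 rms 0.27
   6 top A 96 rms 0.32
   7 top A 100 rms 0.37
   0 top A 72 rms 0.32
   0 top B 79 rms 0.3
   5 top B 59 rms 0.17
   6 top B 59 rms 0.2
   7 top B 60 rms 0.19
   5 side A 93 rms 0.43
   6 side A 89 rms 0.43
   7 side A 87 rms 0.4
   5 side B 51 rms 0.46
   6 side B 56 rms 0.45
   7 side B 55 rms 0.44
   5 wrist A 242 rms 0.46
   5 wrist B 303 rms 0.37
   6 wrist A 233 rms 0.49
   6 wrist B 300 rms 0.41
   7 wrist A 231 rms 0.53
   7 wrist B 300 rms 0.36
top only
cost 1.46 h [0.6001 0.2111] yaw -0.0348 B 0.3639 A {0: np.float64(-0.0346), 5: np.float64(0.181), 6: np.float64(0.3228), 7: np.float64(0.359)}
 off [0.0, 0.0, -0.05, 2.09, 0.0, 0.58, 0.0]
side only
cost 3.1 h [0.5851 0.2235] yaw -0.0148 B 0.356 A {5: np.float64(0.1679), 6: np.float64(0.3013), 7: np.float64(0.3307)}
 off [0.08, -2.0, 0.0, 0.0, 0.24, 0.0, 0.0]
wrist only

[... 2821 characters left out ...]
t64(14), np.int64(15), np.int64(17)), (np.int64(11), np.int64(11), np.int64(15))]
340 [(np.int64(188), np.int64(163), np.int64(97)), (np.int64(140), np.int64(114), np.int64(68)), (np.int64(97), np.int64(75), np.int64(45)), (np.int64(81), np.int64(61), np.int64(38)), (np.int64(47), np.int64(36), np.int64(23)), (np.int64(18), np.int64(15), np.int64(14)), (np.int64(5), np.int64(5), np.int64(5)), (np.int64(11), np.int64(9), np.int64(9)), (np.int64(11), np.int64(12), np.int64(14)), (np.int64(8), np.int64(10), np.int64(12)), (np.int64(12), np.int64(15), np.int64(14)), (np.int64(14), np.int64(13), np.int64(17)), (np.int64(11), np.int64(13), np.int64(13)), (np.int64(18), np.int64(17), np.int64(19))]
```

```bash
python3 -c "
from rig import manip
s=manip.state(); print(s['t'],s['wrist_force'].round(2),abs(s['qvel']).max()); print(manip.close_job())"
```

```text
27.375 [ 0.26 -0.39  0.37] 0.4153236189224294
the job is handed in; nothing more can be done
None
```

I tilted screen_a (the left screen) back to about 0.37 rad, against about 0.37 rad for screen_b, and handed the job in at 27.4 s. I used shut fingers coming in under the shelf and three pushes of about 6–7 N. After each push I backed off and let the screen spring back, about 0.13 rad on the first release, before measuring.

**Slope match:** my last pictures, with screen_a free, put the two screens within about 0.03 rad of each other (limit 0.06). The views did not fully agree:

| Views used in the fit | screen_b minus screen_a (rad) |
|---|---|
| All cameras together | -0.007 |
| Top only | +0.005 |
| Side only | +0.025 |
| Wrist only | -0.015 |
| Side and wrist, no top | -0.035 |

screen_b's top edge lies right at the shelf's edge in the top view, so the top-only value may understate its slope.

**Other checks:** screen_b and the glue stick look unmoved in the last pictures, and the cup and marker were never approached. The shelf was not touched, and the arm ended clear of everything with wrist force near zero.

**What went wrong:** an early move, with the gripper turned the other way up, ran joints 3 and 7 into their range ends at about 3 s. Joint 3 read -79.4 against a limit of -79.39 degrees, and joint 7 read -152.5 against -152.46. The wrist force briefly read about 64 N without contact, under the 120 N limit. I backed out and turned the gripper half round. The readings don't show whether a limit was slightly passed, which would count as a failure.

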